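# Return a top-heavy spring-stem lamp to its charging cradle

## Robot

A 7-joint arm with a two-finger parallel gripper is mounted at the origin on the work surface. World frame = base frame: x ahead of the robot, y to its left, z up, the work surface at z = 0. Lengths are in m, angles in degrees, forces in N, time in s.
With the tool pointing down it reaches from about 0.375 to 0.925 m from the base axis. Payload 3.1 kg.
Tool frame: the origin (TCP) lies at the very end of the fingers, on their centre line; the grasp point (between the pads) lies 19 mm behind it (tcp_to_grasp is the distance from the TCP to the grasp point, in m); z points along the fingers, y is the line along which they close (so a half turn about z gives the same grasp; the last joint's range is limited). The gripper opens to 85 mm and grips with 20 to 120 N. Pads are 22 mm wide; open, the fingers measure 114 mm over their backs; the gripper's body (76 mm by 85 mm) begins 54 mm behind the grasp point. The pads swing forward as they close: fully open they stand 13 mm farther back than shut.
Start: joints at [68.365, 21.939, 2.515, 91.553, -1.026, 66.532, -2.859], TCP at [0.18, -0.625, 0.231] pointing down, gripper open.
Joint ranges: [-149.38, 149.38], [-23.57, 123.04], [-84.95, 90], [0, 143.3], [-89.99, 269.99], [3.08, 112.72], [-163.45, 163.45]. Speed limits (degrees/s): [159.86, 159.86, 180, 180, 180, 180, 180].

## Interface

Orientations are given as a 3x3 rotation matrix whose columns are the frame's x, y, z axes.
In Python, from bench import get_obs, grab_frame, job_done, tcp_to_grasp gives the robot as it stands. The module is installed in compiled form; this text tells all that it offers.
- The arm moves only by the shell command python3 -m inch 'ROWS' [OPENING]. ROWS is text: rows parted by semicolons, each of 6 numbers parted by spaces: the shift along the world's x, y, z in units of 0.2 m (1.0 is 0.2 m), then the turn, a rotation vector about the world's x, y, z in units of 360 degrees (1.0 is 360 degrees). A call has 1 to 10 rows; each row is the pose to reach, as a shift and turn from the pose commanded when the call began, turning the shorter way round; what a row does not reach only later rows make up. A row lasts 1/12 s, in which the tool goes at most 41.7 mm and 7.16 degrees, less where a joint would pass 70% of its speed; a pose out of reach is approached as far as the arm can. A call with a number of a shift or a turn outside -1 to 1 is refused whole. A call with a gripper value outside its range is refused whole. OPENING is the opening, from -1 (shut) to 1 (fully open), set as the call begins (- or left out, the last holds). The fingers move at their own pace and stop on an object; the grip force is fixed at half the most. Time passes only in rows, so rows that repeat a pose let the fingers close. It gives the time, the measured TCP pose, the force, the opening and the grip force at its end, in the units of the state.
- get_obs(): the state, without advancing time (a new reading comes with each control period).
- grab_frame(name): name is "scene" or "top"; returns a dict with "img" (384x512x3 uint8, blue, green, red), "intrinsics" (3x3 intrinsics, pixels), "camera_from_world" (4x4, takes a point from world to camera coordinates). Camera axes: x right, y up, looking along -z (the intrinsics and any distortion apply to the point x, -y, -z); pixel columns grow to the right and rows downward; lengths in m; the calibration is good to about 2 mm. A picture is of the moment at which its call begins. There is no depth.
- job_done(): hands the job in; it is judged then, once.
The state is a dict: "clock": time; "qpos": joint angles; "joint_vel": joint speeds; "joint_efforts": joint torques, N m; "eef_pos": TCP position; "tcp_rot": TCP orientation; "force": force on the tool from outside, world axes, zero at the start; "moment": the same for the moment, N m; "opening": finger opening in m; "gripper_force": force on a finger pad.
Only numpy, scipy, OpenCV 4.12 (cv2) and the standard library are available. Lean on these libraries where they do the work, as an engineer would, in place of code of your own. Each camera call takes 0.05 s, during which the arm holds its last target. There are 200 camera calls.

## Task

Put the cordless lamp back in its charging cradle: its top-heavy stem has leaned over on its stop because the spring is tired, so take the lamp by the wooden bar on its foot, lift it well clear of the sill, tip the foot to swing the stem upright and keep it balanced there in the air for a good four seconds before you go near the cradle. Then carry it over with the stem still upright, bring the stem into the cradle's fork from the open front, set the foot down flat and fully home in the tray, and let go. The stem must never flop over onto its other stop, and the cabinet door and the other things on the sill stay as they are.

Things in the scene. Friction and masses are not known exactly. Their poses are not given: they have to be found in the camera images.
- lamp: Foot of the cordless lamp: white slab 200 (x) x 92 (y) x 22 mm, origin at the centre of its underside. Rear half (-x): 80 x 80 mm battery block, top at z 38 mm, and over it the carrying bar. Front half: 34 mm wide clevis, 138 mm high, carrying the stem. Foot 0.60 kg nominal; with the stem, the centre of mass is 45 mm in front of the bar's middle, 70 mm above the underside.
- lamp_grip (a point): Middle of the wooden carrying bar, at (-57, 0, 90) mm in the lamp's frame; axes as the lamp's. Bar along x: 92 mm long (56 mm clear between its end posts), 22 mm wide (y) and 22 mm high, 41 mm free below it. Pinch it across y from above with a firm grip.
- lamp_stem (a joint): Angle of the stem on the foot, rad. 0 = square to the foot; positive leans its top to the lamp's -y (right-hand turn about the lamp's +x). Stops at -0.30 and +0.30; it starts on +0.30. The stem's lean from vertical = this angle + the foot's roll about the lamp's +x.
- lamp_pivot (a point): Stem's pivot on the foot, at (60, 0, 125) mm in the lamp's frame, axis along x. Stem 0.23 kg (varies by 7 %), centre of mass 44 mm above the pivot, inertia about it 0.0037 kg m2; centring spring to the foot 0.083 N m/rad, damping 0.0006 N m s/rad, almost no friction. Gravity beats the spring: over a level foot it falls away, time constant 0.47 s; rolling the foot against the lean lifts it.
- stem_mid (a point): Point on the stem's axis 115 mm above the pivot, where the fork takes it; its z runs up along the stem. Here the stem is a 12 mm tube; an 80 mm wide mushroom shade sits 170 to 214 mm above the pivot, a 30 mm wide counterweight 52 to 78 mm below it.
- cradle: Black charging cradle fixed on the sill, origin at the centre of its underside; a docked lamp's origin is 6 mm above it (tray floor), its axes parallel. Tray 128 mm wide, from x -110 to 152 mm; side rims 16 mm high, 105 mm apart (x -107 to 107); end rim inner face at x 108 mm; front (-x) open. An 18 mm mast at x = 135 mm carries the fork.
- cradle_fork (a point): Where the docked stem's axis stands, at (60, 0, 246) mm in the cradle's frame. Two level 10 mm prongs at this height run along x beside it, 32 mm apart in the clear; from x 45 mm they flare to 66 mm at their tips, x = 18 mm, open to -x. The lamp comes in along the cradle's +x; with its origin 75 mm or more before the cradle's, the stem is clear of the tips.
- cabinet_door (a joint): Swing door of the small fixed wooden cabinet (180 x 220 x 240 mm) beyond the cradle to the right, 0 = shut, swings towards the robot. Leave shut.
- grinder: Small glass pepper grinder with steel head, 50 mm across, 116 mm high, loose; origin at the centre of its underside. Leave alone.
- press: Steel garlic press lying on the sill, 180 x 50 x 30 mm, loose; origin on the underside near its middle. Leave alone.
- scoop: Turquoise plastic scoop, 160 x 56 x 30 mm, loose; origin on the underside at the root of its handle. Leave alone.
- butter_lid: White ceramic butter dish lid with a knob, 100 x 160 x 79 mm, loose; origin at the centre of its underside. Leave alone.

How it is judged:
By the outcome, as a careful person would: the job done as asked, in the order asked, and still so for the second after the job is handed in, with the robot touching nothing.
It also fails if it takes over 72 s, if anything falls off the work surface, if the arm or the gripper's body presses on something with over 40 N, if the wrist force passes 120 N, or if a joint passes its speed limit or range.

## Working session

There is one attempt and no reset: what is moved stays moved. The work goes in short steps, Python scripts to look and compute and a shell command to move; the robot and the scene stay as the last step left them, time stands still between calls to the robot, and variables do not carry over. Pictures are saved under pics/ and viewed, at most 10 in all, crops included, and the job is handed in when it is done.

```bash
mkdir -p pics; ls
python3 - <<'E'
from bench import *
import cv2,numpy as np
for n in("scene","top"):
    f=grab_frame(n); cv2.imwrite(f"pics/{n}0.png",cv2.resize(f["img"],(768,576),interpolation=cv2.INTER_CUBIC)); print(n,f["intrinsics"],f["camera_from_world"], [k for k in f])
o=get_obs(); print(o, tcp_to_grasp)
E
```

```text
pics
scene [[499.8349992    0.         252.90119954]
 [  0.         499.8349992  200.68796996]
 [  0.           0.           1.        ]] [[ 8.40810087e-01  5.41330147e-01 -2.63904992e-04 -4.78887379e-01]
 [-3.43768293e-01  5.34327604e-01  7.72215884e-01  8.29176154e-02]
 [ 4.18164750e-01 -6.49196183e-01  6.35360180e-01 -1.91731456e+00]
 [ 0.00000000e+00  0.00000000e+00  0.00000000e+00  1.00000000e+00]] ['img', 'intrinsics', 'camera_from_world']
top [[398.28726337   0.         254.33780138]
 [  0.         398.28726337 191.80872044]
 [  0.           0.           1.        ]] [[ 0.00830196 -0.99993379  0.00796851 -0.03955888]
 [ 0.99021739  0.00933075  0.13922089 -0.58286187]
 [-0.13928603  0.00673475  0.99022929 -1.43271294]
 [ 0.          0.          0.          1.        ]] ['img', 'intrinsics', 'camera_from_world']
{'clock': 0.1, 'qpos': array([68.36585186, 21.99004259,  2.51271204, 91.64026066, -1.02681945,
       66.53081515, -2.85985394]), 'joint_vel': array([ 0.01938063, -0.00038724, -0.05463376, -0.26477302, -0.11028784,
        0.09379954,  0.06799068]), 'joint_efforts': array([ 2.49265795e-03, -4.34729934e+01,  1.02985360e+00, -2.50453824e+01,
        1.10148537e-02,  5.47687960e-03,  7.86211842e-06]), 'eef_pos': array([ 0.17925585, -0.62390451,  0.22998031]), 'tcp_rot': array([[ 9.61103100e-01,  2.76188747e-01, -7.79048134e-04],
       [ 2.76189821e-01, -9.61100378e-01,  2.29040487e-03],
       [-1.16159404e-04, -2.41648039e-03, -9.99997074e-01]]), 'force': array([0.19749786, 0.29144024, 0.37455641]), 'moment': array([ 0.02908162,  0.07365329, -0.0461654 ]), 'gripper_force': 0.0, 'opening': 0.08571590838917988} 0.0187
```

View pics/scene0.png

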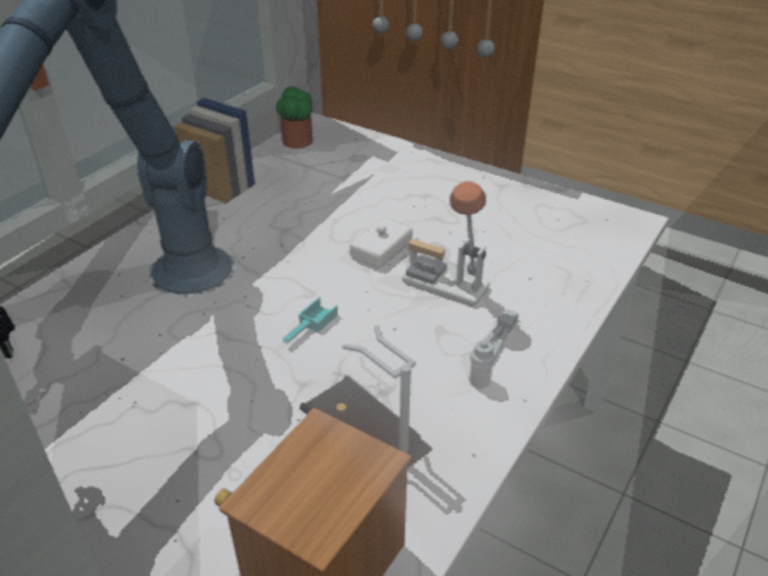

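View pics/top0.png

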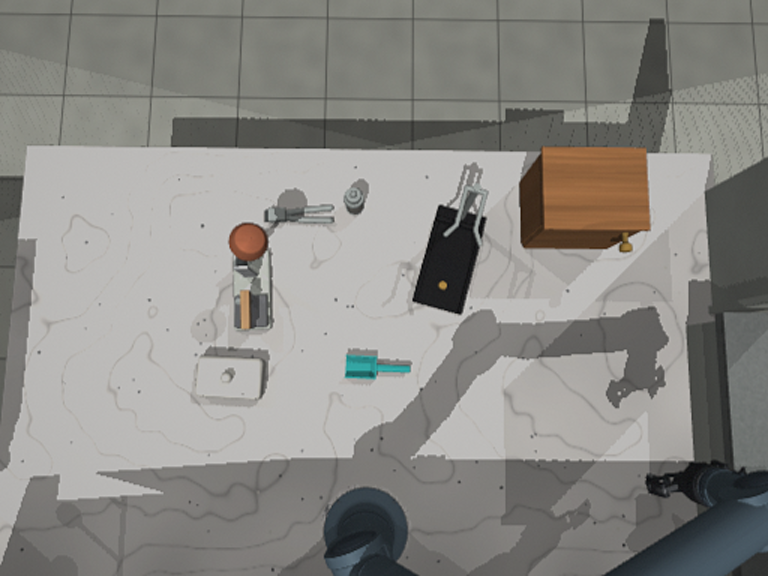

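The scene view shows the lamp at about (445,265), shade at (468,198), and the cradle with its fork at (380,350). In the top view the bar is at (245,310), the shade at (248,241), the cradle tray at (450,260), and the fork at (465,215). I'll zoom in to get corners.

```bash
cat > h.py <<'E'
import cv2,numpy as np
from bench import *
def proj(f,p):
    T=f["camera_from_world"];K=f["intrinsics"]
    p=np.atleast_2d(p); c=p@T[:3,:3].T+T[:3,3]
    q=np.c_[c[:,0],-c[:,1],-c[:,2]]@K.T
    return q[:,:2]/q[:,2:]
def back(f,uv,z):
    T=f["camera_from_world"];K=f["intrinsics"];R=T[:3,:3];o=-R.T@T[:3,3]
    d=np.linalg.inv(K)@[uv[0],uv[1],1];d=R.T@(d*[1,-1,-1])
    return o+d*(z-o[2])/d[2]
E
python3 - <<'E'
from h import *
import pickle
F={n:grab_frame(n) for n in("scene","top")}
pickle.dump(F,open("F.pkl","wb"))
def crop(n,x0,y0,w,h): return cv2.resize(F[n]["img"][y0:y0+h,x0:x0+w],(400,300),interpolation=cv2.INTER_CUBIC)
a=np.hstack([crop("top",120,145,100,75),crop("top",240,105,140,105)])
b=np.hstack([crop("scene",240,115,120,90),crop("scene",190,210,120,90)])
cv2.imwrite("pics/c1.png",np.vstack([a,b]))
E
```

```text
(no output)
```

View pics/c1.png

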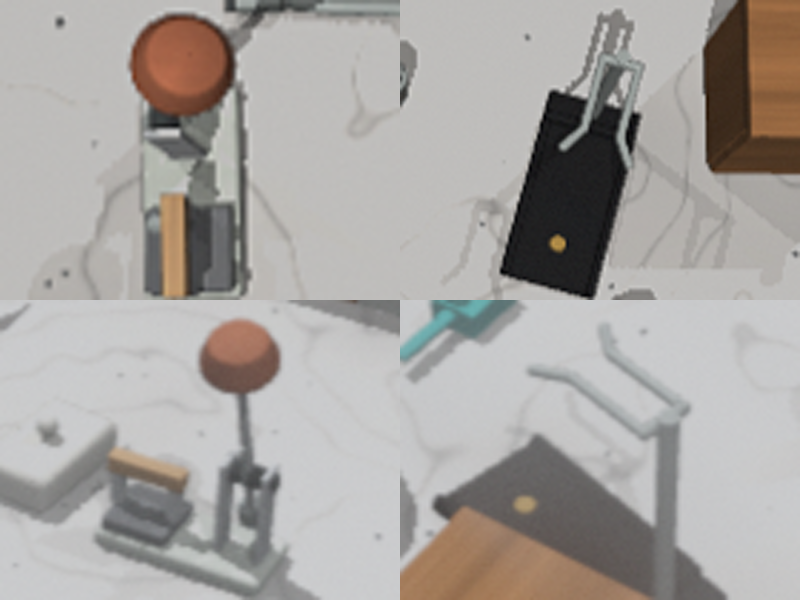

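Top-left panel: bar corners at (161,195), (184,195), (162,297), (187,297). Top-right: tray corners at (500,272), (592,298), (548,92), (638,113), fork tips at (563,149) and (628,165). Bottom-right: fork tips at (530,370) and (604,328). I'll fit both poses from these.

```bash
cat > fit.py <<'E'
from h import *
import pickle
from scipy.optimize import least_squares
F=pickle.load(open("F.pkl","rb"))
P={'tl':("top",4,120,145,0,0),'tc':("top",400/140,240,105,400,0),'sl':("scene",10/3,240,115,0,300),'sc':("scene",10/3,190,210,400,300)}
def w(pose,p):
    x,y,a=pose[:3];p=np.array(p)/1000
    c,s=np.cos(a),np.sin(a);return np.array([x+c*p[0]-s*p[1],y+s*p[0]+c*p[1],p[2]])
def fit(obs,x0):
    def r(v):
        o=[]
        for pan,u,vv,p in obs:
            n,s,ox,oy,px,py=P[pan]
            o+=list(proj(F[n],w(v,p))[0]+.5-(np.array([u-px+.5,vv-py+.5])/s+[ox,oy]))
        return np.array(o)
    q=least_squares(r,x0,loss='soft_l1');print(np.round([*q.x[:2]*1000,np.degrees(q.x[2])],1));print(np.round(q.fun.reshape(-1,2),1).tolist());return q.x
lamp=[('tl',161,195,(-11,11,101)),('tl',185,195,(-11,-11,101)),('tl',161,297,(-103,11,101)),('tl',187,297,(-103,-11,101)),
('sl',108,452,(-103,-11,101)),('sl',185,474,(-11,-11,101)),('sl',96,543,(-100,-46,0)),('sl',250,593,(100,-46,0)),('sl',287,548,(100,46,0))]
cr=[('tc',501,272,(-110,64,6)),('tc',592,298,(-110,-64,6)),('tc',548,92,(152,64,16)),('tc',640,113,(152,-64,16)),
('tc',563,149,(18,38,246)),('tc',628,165,(18,-38,246)),('sc',530,370,(18,-38,246)),('sc',604,328,(18,38,246)),('sc',572,380,(45,-21,246)),('sc',610,352,(45,21,246))]
L=fit(lamp,[.55,.3,0]);C=fit(cr,[.6,-.2,-.25])
np.savez("poses.npz",L=L,C=C)
def line(im,f,k,ox,oy,pose,pts,col,s):
    q=(proj(f,[w(pose,p) for p in pts])+.5-[ox,oy])*k
    cv2.polylines(im,[np.round(q*8).astype(int)],False,col,1,cv2.LINE_AA,3)
R=[]
def box(x0,x1,y,z):return [(x0,-y,z),(x1,-y,z),(x1,y,z),(x0,y,z),(x0,-y,z)]
for n,(ox,oy) in {'tl':(120,145),'tc':(240,105),'sl':(240,115),'sc':(190,210)}.items():
    cam,k,ox,oy,_,_=P[n];f=F[cam];im=cv2.resize(f["img"][oy:oy+int(300/k+.5),ox:ox+int(400/k+.5)],(400,300),interpolation=cv2.INTER_CUBIC)
    for b in [box(-100,100,46,0),box(-100,100,46,22),box(-103,-11,11,101)]: line(im,f,k,ox,oy,L,b,(0,255,0),1)
    for b in [box(-110,152,64,0),box(-107,107,60,16),[(18,38,246),(45,21,246),(135,21,246),(135,-21,246),(45,-21,246),(18,-38,246)]]: line(im,f,k,ox,oy,C,b,(0,255,255),1)
    R.append(im)
cv2.imwrite("pics/ov1.png",np.vstack([np.hstack(R[:2]),np.hstack(R[2:])]))
E
python3 fit.py
```

```text
[576.4 293.9   4.4]
[[-1.1, 0.4], [-0.9, -0.0], [-0.2, 0.8], [-0.4, 0.4], [-0.3, 1.0], [-0.6, 1.3], [-0.9, 0.8], [2.4, 2.1], [0.9, 1.6]]
[ 643.4 -200.5  -14.5]
[[-0.5, 1.4], [0.5, 1.0], [0.3, -1.4], [0.4, -0.3], [-0.2, -0.3], [-0.0, 0.1], [0.9, 0.1], [-0.3, -0.1], [-0.2, -0.7], [0.1, 0.4]]
```

View pics/ov1.png

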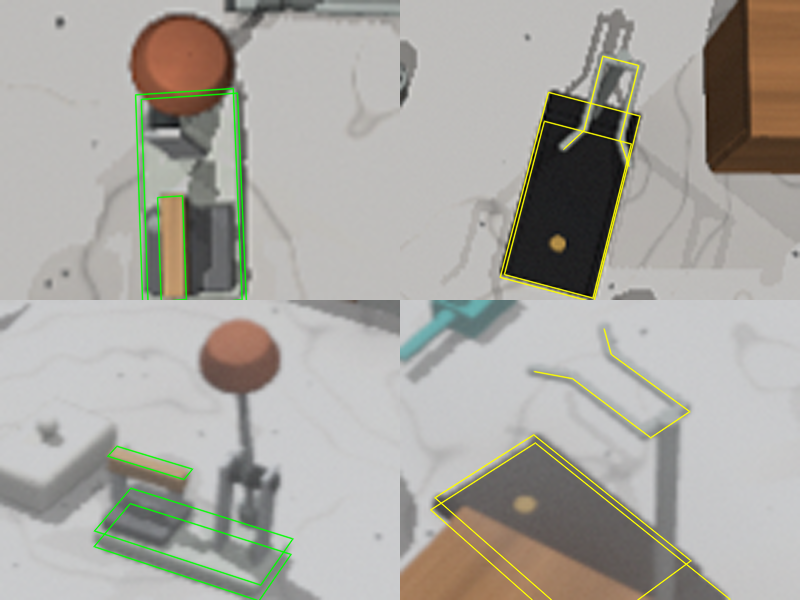

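Top-right/bottom-right: the cradle wireframe matches. Left panels: the lamp yaw is off by a degree or two, and my rear corners were cut off by the crop. I'll refine from the wooden bar's silhouette in both views.

```bash
cat > bar.py <<'E'
from h import *
import pickle
from scipy.optimize import minimize
F=pickle.load(open("F.pkl","rb"));L=np.load("poses.npz")["L"]
from fit import w
M={}
for n in F:
    hsv=cv2.cvtColor(F[n]["img"],cv2.COLOR_BGR2HSV).astype(float)
    c=proj(F[n],w(L,(-57,0,90)))[0];u,v=np.mgrid[0:384,0:512][::-1]
    m=(np.clip((hsv[...,1]-60)/60,0,1))*(np.abs(u-c[0])<22)*(np.abs(v-c[1])<22)*(hsv[...,0]>9)*(hsv[...,0]<25)
    M[n]=cv2.GaussianBlur(m,(0,0),1); ys,xs=np.nonzero(m>.5);print(n,m.sum(),xs.min(),xs.max(),ys.min(),ys.max())
pts=[(x,y,z) for x in(-103,-11) for y in(-11,11) for z in(79,101)]
def cost(v,pr=0):
    e=0
    for n in F:
        q=cv2.convexHull(((proj(F[n],[w([v[0]/100,v[1]/100,v[2]/10],p) for p in pts])+.5)*8-.5).astype(np.float32)).astype(np.float64)
        big=np.zeros((384*8,512*8),np.uint8);cv2.fillConvexPoly(big,np.round(q*16).astype(np.int32),255,cv2.LINE_8,4)
        a=cv2.GaussianBlur(cv2.resize(big,(512,384),interpolation=cv2.INTER_AREA)/255.,(0,0),1)
        e+=((a-M[n])**2).sum()
    return e
x0=[L[0]*100,L[1]*100,L[2]*10]
r=minimize(cost,x0,method='Nelder-Mead',options=dict(initial_simplex=[x0,[x0[0]+.5,*x0[1:]],[x0[0],x0[1]+.5,x0[2]],[*x0[:2],x0[2]-.5]],maxiter=120))
Lb=[r.x[0]/100,r.x[1]/100,r.x[2]/10];print(cost(x0),r.fun,np.array(Lb[:2])*1000,np.degrees(Lb[2]))
np.savez("lamp.npz",L=Lb)
g=w(Lb,(-57,0,90));print("grip",g)
E
sed -i 's/^L=fit/if __name__!="__main__": raise_=1\nL=fit/' fit.py; python3 bar.py
python3 - <<'E'
from bench import *;o=get_obs();print(o["qpos"],o["eef_pos"])
E
```

```text
[576.4 293.9   4.4]
[[-1.1, 0.4], [-0.9, -0.0], [-0.2, 0.8], [-0.4, 0.4], [-0.3, 1.0], [-0.6, 1.3], [-0.9, 0.8], [2.4, 2.1], [0.9, 1.6]]
[ 643.4 -200.5  -14.5]
[[-0.5, 1.4], [0.5, 1.0], [0.3, -1.4], [0.4, -0.3], [-0.2, -0.3], [-0.0, 0.1], [0.9, 0.1], [-0.3, -0.1], [-0.2, -0.7], [0.1, 0.4]]
[68.36467651 21.97530652  2.51490221 91.61340188 -1.02550809 66.53092932
 -2.86015371] [ 0.17933078 -0.62415818  0.2303644 ]Traceback (most recent call last):
  File "bar.py", line 11, in <module>
    M[n]=cv2.GaussianBlur(m,(0,0),1); ys,xs=np.nonzero(m>.5);print(n,m.sum(),xs.min(),xs.max(),ys.min(),ys.max())
                                                                             ~~~~~~^^
    return umr_minimum(a, axis, None, out, keepdims, initial, where)
ValueError: zero-size array to reduction operation minimum which has no identity
```

```bash
sed -i 's/^    m=(np/    print(n,hsv[int(c[1])-3:int(c[1])+4,int(c[0])-3:int(c[0])+4:2,:2].astype(int).tolist())\n    m=(np/; s/(hsv\[...,0\]>9)\*(hsv\[...,0\]<25)/(hsv[...,0]>5)*(hsv[...,0]<30)/' bar.py; python3 bar.py | tail -8
```

```text
[576.4 293.9   4.4]
[[-1.1, 0.4], [-0.9, -0.0], [-0.2, 0.8], [-0.4, 0.4], [-0.3, 1.0], [-0.6, 1.3], [-0.9, 0.8], [2.4, 2.1], [0.9, 1.6]]
[ 643.4 -200.5  -14.5]
[[-0.5, 1.4], [0.5, 1.0], [0.3, -1.4], [0.4, -0.3], [-0.2, -0.3], [-0.0, 0.1], [0.9, 0.1], [-0.3, -0.1], [-0.2, -0.7], [0.1, 0.4]]
scene [[[16, 71], [15, 54], [15, 34], [15, 11]], [[16, 71], [16, 71], [16, 65], [16, 48]], [[15, 74], [15, 74], [16, 73], [16, 71]], [[14, 69], [15, 67], [15, 73], [16, 75]], [[14, 57], [15, 64], [14, 73], [15, 72]], [[15, 55], [14, 57], [13, 60], [14, 68]], [[15, 41], [14, 51], [14, 58], [14, 59]]]Traceback (most recent call last):
  File "bar.py", line 12, in <module>
    M[n]=cv2.GaussianBlur(m,(0,0),1); ys,xs=np.nonzero(m>.5);print(n,m.sum(),xs.min(),xs.max(),ys.min(),ys.max())
                                                                             ~~~~~~^^
    return umr_minimum(a, axis, None, out, keepdims, initial, where)
ValueError: zero-size array to reduction operation minimum which has no identity
```

Lower saturation in the scene image, so I'll use a per-camera ramp.

```bash
sed -i 's/(hsv\[...,1\]-60)\/60/(hsv[...,1]-(10 if n=="scene" else 40))\/(45 if n=="scene" else 60)/' bar.py; python3 bar.py | tail -5
```

```text
scene 176.64444444444442 272 296 159 172
top [[[15, 87], [15, 109], [16, 110], [16, 101]], [[16, 81], [15, 111], [15, 110], [15, 98]], [[15, 78], [14, 110], [15, 109], [15, 109]], [[15, 79], [15, 110], [15, 109], [15, 104]], [[15, 79], [15, 108], [15, 110], [15, 104]], [[15, 77], [15, 109], [15, 109], [16, 104]], [[15, 77], [15, 111], [15, 109], [15, 109]]]
top 171.53333333333333 160 166 194 218
14.617902689031514 13.811168693730409 [576.71690445 292.47804912] 3.272815976972134
grip [0.51980987 0.2892239  0.09      ]
```

```bash
python3 -m inch '.5 .9 0 0 0 -.007;.5 .9 0 0 0 -.007;.5 .9 0 0 0 -.007;.5 .9 0 0 0 -.007;.5 .9 0 0 0 -.007' 1
python3 -m inch '.5 .9 0 0 0 -.007;.5 .9 0 0 0 -.007;.5 .9 0 0 0 -.007;.5 .9 0 0 0 -.007;.5 .9 0 0 0 -.007'
python3 -m inch '.3 .9 0 0 0 -.007;.3 .9 0 0 0 -.007;.3 .9 0 0 0 -.007;.3 .9 0 0 0 -.007;.3 .9 0 0 0 -.007'
python3 -m inch '.25 .95 0 0 0 -.007;.25 .95 0 0 0 -.007;.25 .95 0 0 0 -.007;.25 .95 0 0 0 -.007;.25 .95 0 0 0 -.007;.25 .95 0 0 0 -.007'
python3 - <<'E'
from h import *
o=get_obs();L=np.load("lamp.npz")["L"]
from scipy.spatial.transform import Rotation as Ro
R=o["tcp_rot"];y=np.arctan2(R[1,0],R[0,0]);print(o["clock"],o["eef_pos"],o["qpos"],np.degrees(y))
c,s=np.cos(L[2]),np.sin(L[2]);g=np.array([L[0]-.052*c,L[1]-.052*s,.15]);print("shift",(g-o["eef_pos"])/.2,"yaw",(L[2]-y)/2/np.pi)
E
```

```text
clock: 0.62
eef_pos: [0.2804, -0.4424, 0.231]
tcp_rot: [[0.972, 0.234, -0.0], [0.234, -0.972, 0.001], [0.0, -0.001, -1.0]]
force: [0.4, 0.2, 0.2]
opening: 0.0851
gripper_force: 0.0
clock: 1.03
eef_pos: [0.3802, -0.2624, 0.2314]
tcp_rot: [[0.982, 0.191, 0.0], [0.191, -0.982, -0.0], [0.0, 0.0, -1.0]]
force: [0.5, 0.0, 0.1]
opening: 0.0853
gripper_force: 0.0
clock: 1.45
eef_pos: [0.4406, -0.0792, 0.2317]
tcp_rot: [[0.988, 0.154, 0.001], [0.154, -0.988, 0.001], [0.002, -0.001, -1.0]]
force: [0.9, -0.4, 0.2]
opening: 0.0856
gripper_force: 0.0
clock: 1.95
eef_pos: [0.4899, 0.1143, 0.2322]
tcp_rot: [[0.993, 0.115, 0.002], [0.115, -0.993, 0.006], [0.003, -0.006, -1.0]]
force: [0.1, 0.4, 0.9]
opening: 0.0853
gripper_force: 0.0
1.95 [0.48990032 0.11432057 0.23216536] [  16.29598408    8.59155247  -36.41124729  110.03910077    5.4113834
   62.89322063 -105.62614312] 6.631183163666604
shift [ 0.174507    0.87594388 -0.41082678] yaw -0.009328797740817973
```

```bash
python3 -m inch '.175 .875 0 0 0 -.0093;.175 .875 0 0 0 -.0093;.175 .875 0 0 0 -.0093;.175 .875 0 0 0 -.0093;.175 .875 0 0 0 -.0093;.175 .875 -.2 0 0 -.0093;.175 .875 -.3 0 0 -.0093;.175 .875 -.4 0 0 -.0093;.175 .875 -.4 0 0 -.0093'
python3 - <<'E'
from h import *
import pickle
F={n:grab_frame(n) for n in("scene","top")};pickle.dump(F,open("F1.pkl","wb"))
def crop(n,x0,y0,w,h): return cv2.resize(F[n]["img"][y0:y0+h,x0:x0+w],(400,400),interpolation=cv2.INTER_CUBIC)
cv2.imwrite("pics/g1.png",np.hstack([crop("top",115,140,100,100),crop("scene",240,100,110,110)]))
o=get_obs();print(o["eef_pos"],o["qpos"],o["tcp_rot"][:,0])
E
```

```text
clock: 2.7
eef_pos: [0.5214, 0.2769, 0.146]
tcp_rot: [[0.999, 0.045, -0.009], [0.045, -0.999, -0.005], [-0.009, 0.005, -1.0]]
force: [-0.8, -0.8, -0.7]
opening: 0.0852
gripper_force: 0.0
[0.52417558 0.27904465 0.15054667] [  -1.70890913   25.53596851  -37.37318378  101.97072013   17.83718909
   58.64791915 -133.26864009] [ 0.99900301  0.04459738 -0.00201505]
```

View pics/g1.png

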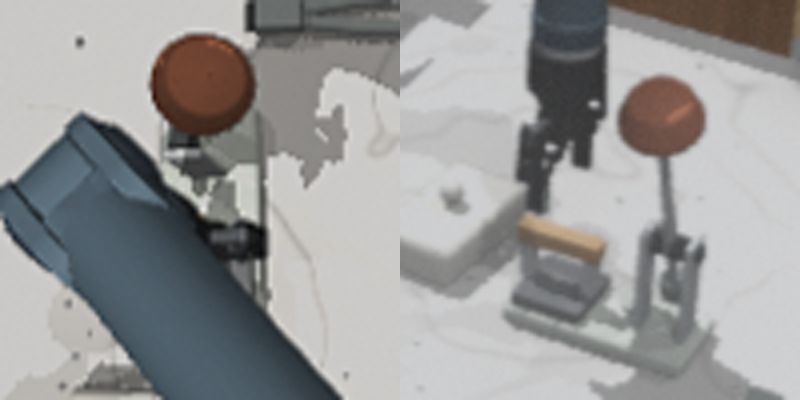

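The scene view (right) shows the gripper open just behind and above the bar (600,240), with the shade at (660,115) and the clevis clear. The arm hasn't quite arrived, so I'll let it settle and measure.

```bash
python3 -m inch '0 0 0 0 0 0;0 0 0 0 0 0'
cat > rel.py <<'E'
from h import *
o=get_obs();L=np.load("lamp.npz")["L"];R=o["tcp_rot"];y=np.arctan2(R[1,0],R[0,0]);c,s=np.cos(L[2]),np.sin(L[2])
g=np.array([L[0]-.052*c,L[1]-.052*s,.068]);print(o["clock"],o["eef_pos"],R[:,2],"shift",(g-o["eef_pos"])/.2,"yaw",(L[2]-y)/2/np.pi,o["qpos"].round(1))
E
python3 rel.py
```

```text
clock: 2.97
eef_pos: [0.5259, 0.2808, 0.1533]
tcp_rot: [[0.999, 0.045, 0.003], [0.045, -0.999, 0.001], [0.003, -0.001, -1.0]]
force: [0.2, 1.3, -0.2]
opening: 0.0854
gripper_force: 0.0
2.9667 [0.52587085 0.28075753 0.1533233 ] [ 0.00327082  0.00144586 -0.99999361] shift [-0.00534568  0.04375909 -0.42661652] yaw 0.0019367407392369986 [  -1.7   25.4  -37.5  101.8   17.8   58.6 -133.3]
```

```bash
python3 -m inch '-.005 .044 -.1 0 0 .002;-.005 .044 -.2 0 0 .002;-.005 .044 -.3 0 0 .002;-.005 .044 -.38 0 0 .002;-.005 .044 -.427 0 0 .002;-.005 .044 -.427 0 0 .002;-.005 .044 -.427 0 0 .002'; python3 rel.py
```

```text
clock: 3.55
eef_pos: [0.5241, 0.2893, 0.0667]
tcp_rot: [[0.998, 0.058, 0.001], [0.058, -0.998, 0.001], [0.001, -0.0, -1.0]]
force: [0.8, 0.7, -0.0]
opening: 0.0853
gripper_force: 0.0
3.55 [0.52408868 0.28933031 0.06665297] [ 9.03388968e-04  5.26881688e-04 -9.99999453e-01] shift [0.00356519 0.00089518 0.00673515] yaw -0.0001111452214383155 [  -5.1   32.2  -34.6  104.2   23.    50.7 -137.1]
```

```bash
python3 -m inch '0 0 0 0 0 0;0 0 0 0 0 0;0 0 0 0 0 0;0 0 0 0 0 0;0 0 0 0 0 0;0 0 0 0 0 0;0 0 0 0 0 0;0 0 0 0 0 0' -1
python3 -m inch '0 0 .03 0 0 0;0 0 .06 0 0 0;0 0 .1 0 0 0;0 0 .1 0 0 0'; python3 -c "
from bench import *;o=get_obs();print(o['force'],o['moment'],o['tcp_rot'])"
```

```text
clock: 4.22
eef_pos: [0.5238, 0.2897, 0.0665]
tcp_rot: [[0.998, 0.058, 0.001], [0.058, -0.998, 0.001], [0.001, -0.001, -1.0]]
force: [0.0, 0.7, 2.3]
opening: 0.0214
gripper_force: 62.4
clock: 4.55
eef_pos: [0.5234, 0.2888, 0.0864]
tcp_rot: [[0.998, 0.058, -0.0], [0.058, -0.998, -0.0], [-0.0, 0.0, -1.0]]
force: [1.2, 0.3, -6.0]
opening: 0.0212
gripper_force: 61.1
[ 1.1612767   0.25936566 -6.03157005] [ 0.14398572  0.20012896 -0.00853782] [[ 9.98327269e-01  5.78157694e-02 -1.69229727e-05]
 [ 5.78157660e-02 -9.98327257e-01 -1.59746129e-04]
 [-2.61305103e-05  1.58500502e-04 -9.99999987e-01]]
```

```bash
python3 -m inch '0 0 .04 0 0 0;0 0 .12 0 0 0;0 0 .24 0 0 0;0 0 .38 0 0 0;0 0 .52 0 0 0;0 0 .64 0 0 0;0 0 .73 0 0 0;0 0 .78 0 0 0;0 0 .8 0 0 0;0 0 .8 0 0 0'
python3 -m inch '0 0 0 0 0 0;.001 -.001 0 0 0 0;.002 -.005 0 0 0 -.0004;.004 -.01 0 0 0 -.001;.008 -.019 0 0 0 -.0017;.013 -.031 0 0 0 -.0029;.02 -.046 0 0 0 -.0043;.028 -.065 0 0 0 -.006;.037 -.086 0 0 0 -.008;.048 -.111 0 0 0 -.0104'
python3 -m inch '.012 -.028 0 0 0 -.0026;.025 -.057 0 0 0 -.0053;.038 -.088 0 0 0 -.0082;.052 -.121 0 0 0 -.0113;.067 -.154 0 0 0 -.0144;.081 -.187 0 0 0 -.0174;.095 -.219 0 0 0 -.0205;.109 -.251 0 0 0 -.0234;.121 -.28 0 0 0 -.0261;.133 -.307 0 0 0 -.0287'
python3 -m inch '.011 -.025 0 0 0 -.0023;.02 -.046 0 0 0 -.0043;.028 -.065 0 0 0 -.006;.035 -.08 0 0 0 -.0075;.04 -.092 0 0 0 -.0087;.044 -.101 0 0 0 -.0094;.046 -.106 0 0 0 -.01;.047 -.11 0 0 0 -.0102;.048 -.111 0 0 0 -.0104;.048 -.111 0 0 0 -.0104'
python3 - <<'E'
from h import *
import pickle
F={n:grab_frame(n) for n in("scene","top")};o=get_obs();pickle.dump((F,o),open("F2.pkl","wb"))
g=o["eef_pos"];R=o["tcp_rot"];print(o["clock"],g,np.degrees(np.arctan2(R[1,0],R[0,0])),R[:,2],o["force"],o["moment"],o["qpos"].round(1))
def crop(n,k):
    c=proj(F[n],g+R@[.06,0,-.1])[0].astype(int);f=F[n]["img"];x0=max(0,min(512-k,c[0]-k//2));y0=max(0,min(384-k,c[1]-k//2));print(n,x0,y0,k)
    return cv2.resize(f[y0:y0+k,x0:x0+k],(400,400),interpolation=cv2.INTER_CUBIC)
cv2.imwrite("pics/g2.png",np.hstack([crop("top",130),crop("scene",130)]))
E
```

```text
clock: 5.38
eef_pos: [0.5235, 0.2892, 0.2464]
tcp_rot: [[0.998, 0.058, 0.001], [0.058, -0.998, 0.0], [0.001, -0.0, -1.0]]
force: [-0.5, 1.0, -8.4]
opening: 0.0211
gripper_force: 61.1
clock: 6.22
eef_pos: [0.5333, 0.2665, 0.2459]
tcp_rot: [[1.0, -0.009, 0.0], [-0.009, -1.0, 0.0], [0.0, -0.0, -1.0]]
force: [-0.0, 0.5, -7.2]
opening: 0.0213
gripper_force: 61.0
clock: 7.05
eef_pos: [0.56, 0.2047, 0.2458]
tcp_rot: [[0.982, -0.189, 0.0], [-0.189, -0.982, -0.0], [0.0, 0.0, -1.0]]
force: [-0.7, -0.8, -8.0]
opening: 0.0212
gripper_force: 61.0
clock: 7.88
eef_pos: [0.5692, 0.1835, 0.2459]
tcp_rot: [[0.968, -0.25, -0.0], [-0.25, -0.968, 0.0], [-0.0, -0.0, -1.0]]
force: [0.2, -0.0, -7.0]
opening: 0.0212
gripper_force: 61.0
7.9833 [0.56921328 0.18359464 0.24589807] -14.470648873700494 [-2.85963433e-06  2.43754175e-04 -9.99999970e-01] [ 1.12330317 -0.17895386 -7.39673475] [0.14055453 0.24235781 0.04303401] [   6.3   19.1  -34.2   96.6   11.5   67.8 -135.2]
top 121 97 130
scene 233 63 130
```

View pics/g2.png

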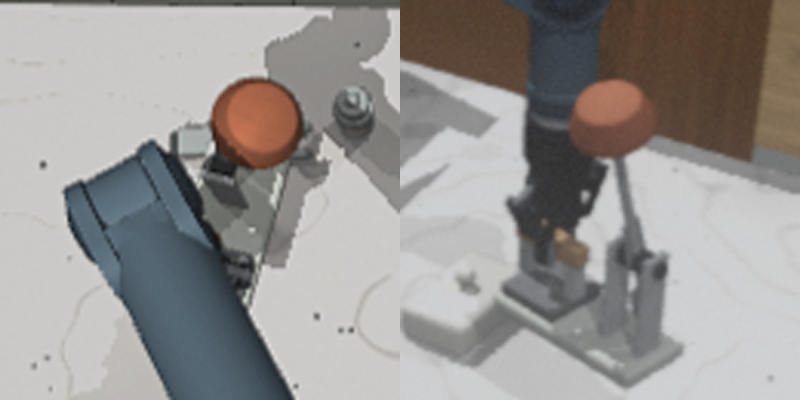

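Both views show the lamp held level, shade at (257,122) in the top crop and (613,118) in the scene crop, stem leaning on its stop. I'll build the lean estimator and calibrate it on the known +0.30 lean, plus a filter and roll planner.

```bash
cat > bal.py <<'E'
from h import *
import pickle,os,sys
from scipy.optimize import least_squares
# shade dome samples in stem frame (z up from pivot)
t,a=np.meshgrid(np.linspace(0,1,9),np.linspace(0,2*np.pi,48));DOME=np.stack([.04*np.cos(a)*np.sqrt(1-t*t),.04*np.sin(a)*np.sqrt(1-t*t),.17+.044*t],-1).reshape(-1,3)
TZ=.0665;ARM=.125-TZ;A0,B,D,CC=26.84,22.43,.162,2.735
def frame(o):
    R=o["tcp_rot"];return o["eef_pos"],np.c_[R[:,0],-R[:,1],-R[:,2]]
def roll(Rl): return np.arctan2(Rl[2,1],Rl[2,2])
def model(f,o,g,th):
    p,Rl=frame(o);piv=p+Rl@(np.array([.06-g[0],-g[1],.125-TZ]))
    yaw=np.arctan2(Rl[1,0],Rl[0,0]);c,s=np.cos(yaw),np.sin(yaw);ct,st=np.cos(th),np.sin(th)
    W=np.array([[c,-s,0],[s,c,0],[0,0,1]])@np.array([[1,0,0],[0,ct,-st],[0,st,ct]])
    h=cv2.convexHull(proj(f,piv+DOME@W.T).astype(np.float32));m=cv2.moments(h)
    return np.array([m["m10"],m["m01"]])/m["m00"],m["m00"]
def meas(n,f,c0):
    hsv=cv2.cvtColor(f["img"],cv2.COLOR_BGR2HSV).astype(float);v,u=np.mgrid[0:384,0:512]
    m=((hsv[...,1]>110)&(hsv[...,0]<11)&(np.hypot(u-c0[0],v-c0[1])<30)).astype(np.uint8)
    k,lab,st,ce=cv2.connectedComponentsWithStats(m)
    if k<2:return None,0
    i=1+np.argmax(st[1:,4]);return ce[i],st[i,4]
def theta(n,f,o,g,th0):
    c,ar=meas(n,f,model(f,o,g,th0)[0])
    if c is None:return None
    r=least_squares(lambda x:model(f,o,g,x[0])[0]-c,[th0],diff_step=1e-3)
    return r.x[0],ar/model(f,o,g,r.x[0])[1],np.sqrt(2*r.cost)
def sim(x,segs,sub=10):
    """x=(th,u,b,A); segs: (dt,phi0,phi1,vy0,vy1) vy=lateral speed of TCP"""
    th,u,b,A=x
    for dt,p0,p1,v0,v1 in segs:
        pd=(p1-p0)/dt;h=dt/sub
        for i in range(sub):
            s=(i+.5)/sub;ph=p0+(p1-p0)*s;v=v0+(v1-v0)*s-ARM*pd
            w=u+CC*v
            u+=h*(A*np.sin(th)-B*(th-ph-b)-D*(w-pd));th+=h*(u+CC*v)
            if th-ph-b>.3: th=.3+ph+b;u=-CC*v+pd
    return np.array([th,u,b,A])
def ekf(x,P,segs):
    y=sim(x,segs);J=np.zeros((4,4))
    for i in range(4):
        e=np.zeros(4);e[i]=1e-4*(10 if i==3 else 1);J[:,i]=(sim(x+e,segs)-y)/e[i]
    T=sum(s[0] for s in segs);return y,J@P@J.T+T*np.diag([1e-5,4e-4,1e-6,.02])
def upd(x,P,z,r):
    H=np.array([1.,0,0,0]);S=P[0,0]+r*r;K=P[:,0]/S;return x+K*(z-x[0]),P-np.outer(K,H@P)
E
python3 - <<'E'
from bal import *
F,o=pickle.load(open("F2.pkl","rb"))
g0=[-.053,0]
C={n:meas(n,F[n],model(F[n],o,g0,.3)[0]) for n in F}
for n in F:print(n,model(F[n],o,g0,.3),C[n])
r=least_squares(lambda g:np.r_[[model(F[n],o,g,.3)[0]-C[n][0] for n in F]].ravel(),g0,diff_step=1e-3,x_scale=.01)
print(r.x,r.fun); np.save("g.npy",r.x)
for n in F:print(theta(n,F[n],o,r.x,.25))
E
```

```text
scene (array([301.64929397, 102.15220902]), 557.6329531200463) (array([302.35294118,  96.70261438]), np.int32(306))
top (array([203.03980088, 138.10832556]), 712.1904149872134) (array([203.94099849, 136.84720121]), np.int32(661))
[-0.053  0.   ] [-0.70364721  5.44959464 -0.90119761  1.26112435]
(np.float64(0.22871755072310895), np.float64(0.562713830116408), np.float64(3.6398605614852775))
(np.float64(0.30701717575525367), np.float64(0.9291159299799856), np.float64(1.4804318591640306))
```

```bash
cat > cal.py <<'E'
from bal import *
F,o=pickle.load(open("F2.pkl","rb"))
g0=[-.053,0]
for n in F:
    h=cv2.cvtColor(F[n]["img"],cv2.COLOR_BGR2HSV);c=model(F[n],o,g0,.3)[0].astype(int)
    for dv in(-12,-6,0,6,12):print(n,[tuple(h[c[1]+dv,c[0]+du].tolist()) for du in(-18,-8,0,8,18)])
C={n:meas(n,F[n],model(F[n],o,g0,.3)[0]) for n in F}
for n in F:print(n,model(F[n],o,g0,.3),C[n])
r=least_squares(lambda g:np.r_[[model(F[n],o,g/1000-.1,.3)[0]-C[n][0] for n in F]].ravel(),[47,100],diff_step=.01)
g=r.x/1000-.1;print(g,r.fun); np.save("g.npy",g)
for n in F:print(theta(n,F[n],o,g,.25))
E
sed -i 's/hsv\[...,1\]>110/hsv[...,1]>(60 if n=="scene" else 100)/' bal.py; python3 cal.py
```

```text
scene [(105, 46, 78), (112, 37, 76), (9, 113, 173), (10, 111, 106), (12, 119, 86)]
scene [(103, 48, 75), (9, 116, 169), (9, 114, 174), (9, 116, 170), (12, 105, 90)]
scene [(90, 11, 89), (8, 112, 137), (9, 116, 158), (8, 112, 116), (12, 96, 93)]
scene [(15, 9, 54), (6, 94, 95), (8, 106, 106), (8, 106, 111), (8, 7, 138)]
scene [(120, 5, 55), (0, 22, 59), (6, 27, 132), (150, 1, 204), (15, 3, 192)]
top [(15, 5, 203), (9, 152, 111), (9, 144, 167), (8, 144, 150), (12, 9, 143)]
top [(23, 5, 203), (9, 143, 170), (8, 143, 176), (8, 143, 159), (15, 11, 143)]
top [(75, 4, 123), (9, 143, 162), (9, 145, 186), (8, 143, 160), (70, 8, 92)]
top [(81, 10, 174), (9, 140, 102), (8, 144, 183), (9, 144, 158), (12, 11, 113)]
top [(15, 11, 182), (75, 13, 40), (9, 143, 118), (10, 57, 107), (23, 11, 95)]
scene (array([301.64929397, 102.15220902]), 557.6329531200463) (array([301.38020833, 101.21701389]), np.int32(576))
top (array([203.03980088, 138.10832556]), 712.1904149872134) (array([203.88244048, 136.8452381 ]), np.int32(672))
[-0.05476941  0.00103108] [ 0.48145888  1.2816872  -0.28510203  0.73583778]
(np.float64(0.29121858595498756), np.float64(1.0334639146963958), np.float64(1.2710172647623104))
(np.float64(0.30060297867799207), np.float64(0.9441839323091961), np.float64(0.7881455648130943))
```

```bash
cat > step.py <<'E'
from bal import *
# usage: step.py NROWS [NFRAMES] [latshift m] : update the filter, print the roll plan
nr=int(sys.argv[1]);nf=int(sys.argv[2]) if len(sys.argv)>2 else 2;lat=float(sys.argv[3]) if len(sys.argv)>3 else 0.
g=np.load("g.npy");BIAS={"top":.0006,"scene":-.009};T=1/12
if os.path.exists("st.pkl"): x,P,phi,segs,clk=pickle.load(open("st.pkl","rb"))
else: x,P,phi,segs,clk=np.array([.3,0,0,A0]),np.diag([1e-6,1e-6,2.5e-5,1.]),0.,[],None
o=get_obs();p1=roll(frame(o)[1])
if clk: print("dt",round(o["clock"]-clk,3),"plan",round(sum(s[0] for s in segs),3),"roll meas",p1.round(4),"plan",round(phi,4))
if segs:x,P=ekf(x,P,segs)
for i in range(nf):
    n=("top","scene")[i%2];o=get_obs();f=grab_frame(n);r=theta(n,f,o,g,x[0]);pr=x[0]
    if r and .75<r[1]<1.25 and r[2]<3: x,P=upd(x,P,r[0]-BIAS[n],.006 if n=="top" else .008)
    print(n,"meas",None if r is None else np.round(r,3),"pred",pr.round(3),"->",x.round(3))
    x,P=ekf(x,P,[(.05,phi,phi,0,0)])
print("state",x.round(4),"sd",np.sqrt(np.diag(P)).round(3),"q",(x[0]-phi).round(3))
N=16;s=np.linspace(0,1,nr+1);mj=lat*(10*s**3-15*s**4+6*s**5);v=30*lat*(s**2-2*s**3+s**4)/(nr*T) if nr else s*0
vv=np.r_[v,np.zeros(N)]
def mk(ph,n): 
    q=np.r_[phi,ph];return [(T,q[i],q[i+1],vv[i],vv[i+1]) for i in range(n)]
def cost(ph):
    y=x.copy();r=[]
    for k,sg in enumerate(mk(ph,N)):
        y=sim(y,[sg],4);w=(y[1])/2.1
        r+=[y[0],.3*w,max(0,-.15-(y[0]-sg[2]))*5]
        if k==nr-1: y=sim(y,[(.1,sg[2],sg[2],0,0)],4)
    return np.r_[r,4*y[0],4*w,.25*(ph+y[2]),.7*np.diff(np.r_[phi,ph])]
r=least_squares(cost,np.full(N,-.2*x[0]),bounds=(-.25,.25))
# round to 0.0001 turn
ph=np.round((r.x[:nr]-phi)/2/np.pi,4)*2*np.pi+phi
sg=mk(np.r_[ph,np.zeros(N)],nr);z=x;tr=[]
for q in sg: z=sim(z,[q]);tr.append(z[0])
print("phi",ph.round(3),"theta",np.round(tr,3))
o=get_obs();Rl=frame(o)[1];ax=Rl[:,0];ay=np.array([-ax[1],ax[0],0])
print("ROWS",";".join("%.3g %.3g %.3g %.4f %.4f 0"%(*(ay*mj[k+1]/.2).round(3),*((ph[k]-phi)/2/np.pi*ax[:2]).round(4)) for k in range(nr)))
pickle.dump((x,P,ph[-1] if nr else phi,sg,o["clock"]),open("st.pkl","wb"))
E
python3 step.py 6 2
```

```text
top meas [0.3   0.943 0.767] pred 0.3 -> [ 0.3   0.    0.   26.84]
scene meas [0.291 1.03  1.18 ] pred 0.3 -> [ 0.3   0.   -0.   26.84]
state [ 2.999e-01  0.000e+00 -1.000e-04  2.684e+01] sd [0.004 0.004 0.004 1.001] q 0.3
phi [-0.069  0.067  0.112  0.103  0.072  0.036] theta [ 0.234  0.135  0.065  0.023  0.001 -0.009]
ROWS 0 0 0 -0.0107 0.0027 0;0 0 0 0.0103 -0.0026 0;0 0 0 0.0172 -0.0044 0;0 0 0 0.0159 -0.0041 0;0 0 0 0.0110 -0.0028 0;0 0 0 0.0056 -0.0014 0
```

Too aggressive; it kicks the stem off the stop. I'll soften the plan.

```bash
rm st.pkl; sed -i 's/,\.7\*np.diff/,3*np.diff/; s/^N=16/N=22/' step.py; python3 step.py 6 1
```

```text
top meas [0.3   0.946 0.79 ] pred 0.3 -> [ 0.3   0.    0.   26.84]
state [ 0.3   0.    0.   26.84] sd [0.005 0.004 0.005 1.   ] q 0.3
phi [-0.048 -0.018  0.007  0.024  0.033  0.036] theta [0.255 0.196 0.142 0.095 0.058 0.028]
ROWS 0 0 0 -0.0074 0.0019 0;0 0 0 -0.0027 0.0007 0;0 0 0 0.0011 -0.0003 0;0 0 0 0.0037 -0.0009 0;0 0 0 0.0050 -0.0013 0;0 0 0 0.0055 -0.0014 0
```

```bash
python3 -m inch '0 0 0 -0.0051 0.0013 0;0 0 0 -0.0044 0.0011 0;0 0 0 -0.0034 0.0009 0;0 0 0 -0.0023 0.0006 0;0 0 0 -0.0014 0.0003 0' | head -1; DW=5 python3 step.py 5 3
```

```text
clock: 8.6
dt 0.417 plan 0.417 roll meas -0.0085 plan -0.0088
top meas [0.082 0.929 0.72 ] pred 0.134 -> [ 8.6000e-02 -5.3600e-01 -9.0000e-03  2.4958e+01]
scene meas [0.058 1.047 0.914] pred 0.059 -> [ 6.3000e-02 -5.2700e-01 -9.0000e-03  2.5106e+01]
top meas [0.031 0.925 0.706] pred 0.036 -> [ 3.3000e-02 -5.5000e-01 -9.0000e-03  2.4964e+01]
state [ 4.90000e-03 -5.63100e-01 -9.10000e-03  2.49639e+01] sd [0.005 0.023 0.004 0.693] q 0.014
phi [0.09  0.097 0.08  0.063 0.055] theta [-0.055 -0.09  -0.109 -0.119 -0.123]
ROWS 0 0 0 0.0153 -0.0040 0;0 0 0 0.0163 -0.0042 0;0 0 0 0.0136 -0.0035 0;0 0 0 0.0111 -0.0029 0;0 0 0 0.0098 -0.0025 0
```

```bash
sed -i 's/-\.15-(y/-.21-(y/' step.py; NOEXEC=1 DW=1 python3 step.py 5 0
```

```text
state [ 4.90000e-03 -5.63100e-01 -9.10000e-03  2.49639e+01] sd [0.005 0.023 0.004 0.693] q 0.014
phi [0.136 0.129 0.109 0.067 0.026] theta [-0.061 -0.086 -0.092 -0.081 -0.064]
ROWS 0 0 0 0.0224 -0.0058 0;0 0 0 0.0212 -0.0055 0;0 0 0 0.0182 -0.0047 0;0 0 0 0.0116 -0.0030 0;0 0 0 0.0053 -0.0014 0
```

```bash
python3 -m inch '0 0 0 0.0224 -0.0058 0;0 0 0 0.0212 -0.0055 0;0 0 0 0.0182 -0.0047 0;0 0 0 0.0116 -0.0030 0;0 0 0 0.0053 -0.0014 0' | head -1; DW=1 python3 step.py 5 2
```

```text
clock: 9.17
dt 0.417 plan 0.417 roll meas 0.0215 plan 0.0258
top meas [-0.015  0.917  1.042] pred -0.064 -> [-2.0000e-02  2.5900e-01 -4.0000e-03  2.4528e+01]
scene meas [0.    1.077 0.998] pred -0.007 -> [-0.0000e+00  3.0500e-01 -3.0000e-03  2.4325e+01]
state [ 1.58000e-02  3.28600e-01 -2.70000e-03  2.43251e+01] sd [0.006 0.04  0.003 0.665] q -0.01
phi [-0.079 -0.09  -0.064 -0.03  -0.001] theta [0.058 0.074 0.072 0.059 0.044]
ROWS 0 0 0 -0.0161 0.0041 0;0 0 0 -0.0179 0.0046 0;0 0 0 -0.0139 0.0035 0;0 0 0 -0.0085 0.0022 0;0 0 0 -0.0041 0.0010 0
```

The response is stronger than modelled. A light stem (m and I both down) means higher B rather than lower A, so I'll switch the estimated parameter to B.

```bash
python3 - <<'E'
s=open("bal.py").read()
s=s.replace("th,u,b,A=x","th,u,b,B=x").replace("A*np.sin(th)","A0*np.sin(th)").replace("b,A])","b,B])");open("bal.py","w").write(s)
import pickle,numpy as np
x,P,phi,sg,c=pickle.load(open("st.pkl","rb"));x[3]=23.7;P[3,:]=P[:,3]=0;P[3,3]=.64;pickle.dump((x,P,phi,sg,c),open("st.pkl","wb"))
E
NOEXEC=1 DW=1.5 python3 step.py 4 0
```

```text
state [ 1.580e-02  3.286e-01 -2.700e-03  2.370e+01] sd [0.006 0.04  0.003 0.8  ] q -0.01
phi [-0.057 -0.077 -0.064 -0.038] theta [0.055 0.076 0.081 0.076]
ROWS 0 0 0 -0.0128 0.0032 0;0 0 0 -0.0159 0.0040 0;0 0 0 -0.0139 0.0035 0;0 0 0 -0.0099 0.0025 0
```

```bash
sed -i 's/^if segs:x,P=ekf.*/&\nphi=p1/' step.py; python3 -m inch '0 0 0 -0.0128 0.0032 0;0 0 0 -0.0159 0.0040 0;0 0 0 -0.0139 0.0035 0;0 0 0 -0.0099 0.0025 0' | head -1; DW=1.5 python3 step.py 5 2
```

```text
clock: 9.6
dt 0.333 plan 0.333 roll meas -0.0345 plan -0.0383
top meas [0.093 0.932 1.052] pred 0.076 -> [ 9.2000e-02  1.0000e-03 -1.0000e-03  2.3597e+01]
scene meas [0.08  1.059 0.557] pred 0.091 -> [ 9.0000e-02 -3.0000e-02 -1.0000e-03  2.3621e+01]
state [ 8.78000e-02 -5.73000e-02 -1.00000e-03  2.36205e+01] sd [0.006 0.037 0.002 0.785] q 0.122
phi [-0.037 -0.024 -0.009  0.003  0.011] theta [0.081 0.068 0.053 0.038 0.026]
ROWS 0 0 0 -0.0004 0.0001 0;0 0 0 0.0015 -0.0004 0;0 0 0 0.0039 -0.0010 0;0 0 0 0.0057 -0.0015 0;0 0 0 0.0070 -0.0018 0
```

```bash
python3 -m inch '0 0 0 -0.0004 0.0001 0;0 0 0 0.0015 -0.0004 0;0 0 0 0.0039 -0.0010 0;0 0 0 0.0057 -0.0015 0;0 0 0 0.0070 -0.0018 0' | head -1; DW=1.5 python3 step.py 6 2
```

```text
clock: 10.12
dt 0.417 plan 0.417 roll meas 0.0072 plan 0.0108
top meas [0.003 0.925 1.043] pred 0.026 -> [ 4.0000e-03 -1.8400e-01 -1.0000e-03  2.4017e+01]
scene meas [-0.     1.039  0.569] pred -0.005 -> [ 1.0000e-03 -1.5900e-01 -1.0000e-03  2.3907e+01]
state [-7.00000e-03 -1.51100e-01 -1.30000e-03  2.39075e+01] sd [0.006 0.023 0.002 0.596] q -0.014
phi [0.032 0.035 0.028 0.018 0.008 0.   ] theta [-0.022 -0.029 -0.03  -0.026 -0.021 -0.015]
ROWS 0 0 0 0.0039 -0.0010 0;0 0 0 0.0044 -0.0011 0;0 0 0 0.0032 -0.0008 0;0 0 0 0.0016 -0.0004 0;0 0 0 0.0001 -0.0000 0;0 0 0 -0.0011 0.0003 0
```

```bash
python3 -m inch '0 0 0 0.0039 -0.0010 0;0 0 0 0.0044 -0.0011 0;0 0 0 0.0032 -0.0008 0;0 0 0 0.0016 -0.0004 0;0 0 0 0.0001 0 0;0 0 0 -0.0011 0.0003 0' | head -1; DW=2 python3 step.py 6 2
```

```text
clock: 10.72
dt 0.5 plan 0.5 roll meas -0.0007 plan 0.0003
top meas [-0.003  0.931  1.049] pred -0.015 -> [-4.0000e-03  7.6000e-02 -1.0000e-03  2.3966e+01]
scene meas [0.012 1.056 0.424] pred -0.0 -> [ 8.0000e-03  9.7000e-02 -0.0000e+00  2.4089e+01]
state [ 1.31000e-02  9.67000e-02 -1.00000e-04  2.40888e+01] sd [0.006 0.028 0.002 0.593] q 0.014
phi [-0.02  -0.024 -0.021 -0.015 -0.007 -0.001] theta [0.023 0.029 0.029 0.027 0.023 0.018]
ROWS 0 0 0 -0.0029 0.0007 0;0 0 0 -0.0036 0.0009 0;0 0 0 -0.0031 0.0008 0;0 0 0 -0.0021 0.0005 0;0 0 0 -0.0010 0.0002 0;0 0 0 -0.0001 0.0000 0
```

```bash
python3 -m inch '0 0 0 -0.0029 0.0007 0;0 0 0 -0.0036 0.0009 0;0 0 0 -0.0031 0.0008 0;0 0 0 -0.0021 0.0005 0;0 0 0 -0.0010 0.0002 0;0 0 0 -0.0001 0 0' | head -1; DW=2 python3 step.py 7 2
```

```text
clock: 11.32
dt 0.5 plan 0.5 roll meas -0.0008 plan -0.0013
top meas [-0.01   0.924  1.026] pred 0.018 -> [-9.0000e-03 -1.0200e-01 -1.0000e-03  2.3796e+01]
scene meas [-0.005  1.075  0.505] pred -0.014 -> [-6.000e-03 -8.800e-02 -1.000e-03  2.387e+01]
state [-1.09000e-02 -9.06000e-02 -1.00000e-03  2.38697e+01] sd [0.006 0.023 0.001 0.545] q -0.01
phi [ 0.019  0.024  0.022  0.016  0.009  0.004 -0.001] theta [-0.021 -0.027 -0.027 -0.025 -0.021 -0.016 -0.012]
ROWS 0 0 0 0.0030 -0.0008 0;0 0 0 0.0039 -0.0010 0;0 0 0 0.0035 -0.0009 0;0 0 0 0.0025 -0.0007 0;0 0 0 0.0015 -0.0004 0;0 0 0 0.0007 -0.0002 0;0 0 0 0.0000 -0.0000 0
```

```bash
NOEXEC=1 DW=4 python3 step.py 6 0 | tail -2
```

```text
phi [0.012 0.018 0.019 0.017 0.014 0.009] theta [-0.02  -0.027 -0.031 -0.032 -0.031 -0.028]
ROWS 0 0 0 0.0020 -0.0005 0;0 0 0 0.0030 -0.0008 0;0 0 0 0.0031 -0.0008 0;0 0 0 0.0028 -0.0007 0;0 0 0 0.0023 -0.0006 0;0 0 0 0.0016 -0.0004 0
```

```bash
python3 -m inch '0 0 0 0.0020 -0.0005 0;0 0 0 0.0030 -0.0008 0;0 0 0 0.0031 -0.0008 0;0 0 0 0.0028 -0.0007 0;0 0 0 0.0023 -0.0006 0;0 0 0 0.0016 -0.0004 0' | head -1; DW=4 python3 step.py 6 3
```

```text
clock: 11.92
dt 0.5 plan 0.5 roll meas 0.0091 plan 0.0093
top meas [-0.011  0.923  1.056] pred -0.028 -> [-1.2000e-02  6.4000e-02 -0.0000e+00  2.3985e+01]
scene meas [0.004 1.065 0.339] pred -0.009 -> [-0.     0.096  0.    24.09 ]
top meas [0.    0.918 1.094] pred 0.005 -> [ 2.0000e-03  9.8000e-02 -0.0000e+00  2.4046e+01]
state [ 7.50000e-03  1.08900e-01 -0.00000e+00  2.40456e+01] sd [0.005 0.023 0.001 0.528] q -0.002
phi [-0.009 -0.019 -0.021 -0.019 -0.015 -0.011] theta [0.02  0.029 0.035 0.037 0.036 0.034]
ROWS 0 0 0 -0.0028 0.0007 0;0 0 0 -0.0043 0.0011 0;0 0 0 -0.0046 0.0012 0;0 0 0 -0.0044 0.0011 0;0 0 0 -0.0038 0.0010 0;0 0 0 -0.0031 0.0008 0
```

```bash
sed -i 's/"scene":-.009/"scene":.006/' step.py; python3 -m inch '0 0 0 -0.0028 0.0007 0;0 0 0 -0.0043 0.0011 0;0 0 0 -0.0046 0.0012 0;0 0 0 -0.0044 0.0011 0;0 0 0 -0.0038 0.0010 0;0 0 0 -0.0031 0.0008 0' | head -1; DW=4 python3 step.py 7 2
```

```text
clock: 12.57
dt 0.5 plan 0.5 roll meas -0.0105 plan -0.011
top meas [0.026 0.922 0.95 ] pred 0.034 -> [ 0.026 -0.044 -0.    24.   ]
scene meas [0.03  1.055 0.571] pred 0.023 -> [ 2.4000e-02 -5.3000e-02 -0.0000e+00  2.4001e+01]
state [ 2.06000e-02 -6.29000e-02 -4.00000e-04  2.40005e+01] sd [0.006 0.023 0.001 0.528] q 0.031
phi [-0.002  0.003  0.006  0.007  0.007  0.006  0.005] theta [ 0.014  0.007  0.002 -0.002 -0.005 -0.007 -0.007]
ROWS 0 0 0 0.0013 -0.0003 0;0 0 0 0.0021 -0.0006 0;0 0 0 0.0026 -0.0007 0;0 0 0 0.0027 -0.0007 0;0 0 0 0.0027 -0.0007 0;0 0 0 0.0026 -0.0007 0;0 0 0 0.0024 -0.0006 0
```

```bash
python3 -m inch '0 0 0 0.0013 -0.0003 0;0 0 0 0.0021 -0.0006 0;0 0 0 0.0026 -0.0007 0;0 0 0 0.0027 -0.0007 0;0 0 0 0.0027 -0.0007 0;0 0 0 0.0026 -0.0007 0;0 0 0 0.0024 -0.0006 0' | head -1; DW=4 python3 step.py 8 2
```

```text
clock: 13.25
dt 0.583 plan 0.583 roll meas 0.0047 plan 0.0052
top meas [0.021 0.92  1.   ] pred -0.007 -> [1.9000e-02 4.8000e-02 0.0000e+00 2.3896e+01]
scene meas [0.03  1.068 0.63 ] pred 0.022 -> [2.3000e-02 5.9000e-02 0.0000e+00 2.3894e+01]
state [2.60000e-02 6.80000e-02 5.00000e-04 2.38936e+01] sd [0.006 0.023 0.001 0.532] q 0.021
phi [-0.012 -0.02  -0.021 -0.019 -0.015 -0.01  -0.005 -0.002] theta [0.034 0.04  0.042 0.041 0.038 0.033 0.028 0.022]
ROWS 0 0 0 -0.0026 0.0007 0;0 0 0 -0.0038 0.0010 0;0 0 0 -0.0040 0.0010 0;0 0 0 -0.0037 0.0010 0;0 0 0 -0.0030 0.0008 0;0 0 0 -0.0023 0.0006 0;0 0 0 -0.0015 0.0004 0;0 0 0 -0.0010 0.0003 0
```

```bash
python3 -m inch '0 0 0 -0.0026 0.0007 0;0 0 0 -0.0038 0.0010 0;0 0 0 -0.0040 0.0010 0;0 0 0 -0.0037 0.0010 0;0 0 0 -0.0030 0.0008 0;0 0 0 -0.0023 0.0006 0;0 0 0 -0.0015 0.0004 0;0 0 0 -0.0010 0.0003 0' | head -1; DW=4 python3 step.py 8 2
```

```text
clock: 14.02
dt 0.667 plan 0.667 roll meas -0.0017 plan -0.0016
top meas [0.018 0.93  1.032] pred 0.022 -> [ 1.7000e-02 -6.8000e-02  0.0000e+00  2.3907e+01]
scene meas [0.025 1.061 0.573] pred 0.014 -> [ 1.6000e-02 -6.1000e-02  0.0000e+00  2.3895e+01]
state [ 1.31000e-02 -6.02000e-02  4.00000e-04  2.38953e+01] sd [0.006 0.024 0.001 0.54 ] q 0.015
phi [0.002 0.004 0.005 0.005 0.005 0.003 0.002 0.001] theta [ 0.008  0.003 -0.    -0.003 -0.004 -0.005 -0.005 -0.004]
ROWS 0 0 0 0.0006 -0.0002 0;0 0 0 0.0009 -0.0002 0;0 0 0 0.0011 -0.0003 0;0 0 0 0.0011 -0.0003 0;0 0 0 0.0010 -0.0003 0;0 0 0 0.0008 -0.0002 0;0 0 0 0.0006 -0.0002 0;0 0 0 0.0005 -0.0001 0
```

```bash
python3 -m inch '0 0 0 0.0006 -0.0002 0;0 0 0 0.0009 -0.0002 0;0 0 0 0.0011 -0.0003 0;0 0 0 0.0011 -0.0003 0;0 0 0 0.0010 -0.0003 0;0 0 0 0.0008 -0.0002 0;0 0 0 0.0006 -0.0002 0;0 0 0 0.0005 -0.0001 0' | head -1; DW=2 python3 step.py 10 2 -.05
```

```text
clock: 14.78
dt 0.667 plan 0.667 roll meas 0.0014 plan 0.0015
top meas [0.023 0.923 1.038] pred -0.004 -> [2.2000e-02 5.4000e-02 1.0000e-03 2.3852e+01]
scene meas [0.032 1.067 0.518] pred 0.024 -> [2.5000e-02 6.2000e-02 1.0000e-03 2.3853e+01]
state [2.84000e-02 6.83000e-02 1.10000e-03 2.38529e+01] sd [0.006 0.024 0.001 0.552] q 0.027
phi [ 0.002  0.004  0.005  0.004  0.001 -0.004 -0.007 -0.01  -0.011 -0.011] theta [ 0.033  0.033  0.028  0.018  0.005 -0.006 -0.014 -0.018 -0.016 -0.01 ]
ROWS -0.001 -0.002 -0 0.0001 -0.0000 0;-0.004 -0.014 -0 0.0004 -0.0001 0;-0.01 -0.039 -0 0.0006 -0.0002 0;-0.02 -0.077 -0 0.0004 -0.0001 0;-0.031 -0.121 -0 -0.0001 0.0000 0;-0.043 -0.165 -0 -0.0008 0.0002 0;-0.052 -0.203 -0 -0.0014 0.0004 0;-0.059 -0.228 -0 -0.0017 0.0005 0;-0.062 -0.24 -0 -0.0019 0.0005 0;-0.063 -0.242 -0 -0.0018 0.0005 0
```

```bash
python3 -m inch '-.001 -.002 0 .0001 0 0;-.004 -.014 0 .0004 -.0001 0;-.01 -.039 0 .0006 -.0002 0;-.02 -.077 0 .0004 -.0001 0;-.031 -.121 0 -.0001 0 0;-.043 -.165 0 -.0008 .0002 0;-.052 -.203 0 -.0014 .0004 0;-.059 -.228 0 -.0017 .0005 0;-.062 -.24 0 -.0019 .0005 0;-.063 -.242 0 -.0018 .0005 0' | head -2; DW=2 python3 step.py 10 2 -.06
```

```text
clock: 15.72
eef_pos: [0.5567, 0.1339, 0.2459]
dt 0.833 plan 0.833 roll meas -0.0107 plan -0.0105
top meas [-0.019  0.931  0.993] pred -0.01 -> [-1.9000e-02  5.4000e-02  1.0000e-03  2.3842e+01]
scene meas [-0.022  1.018  0.662] pred -0.017 -> [-2.2000e-02  2.8000e-02  1.0000e-03  2.3829e+01]
state [-2.07000e-02  1.32000e-02  8.00000e-04  2.38287e+01] sd [0.006 0.026 0.001 0.566] q -0.01
phi [ 0.033  0.048  0.044  0.031  0.014 -0.002 -0.013 -0.02  -0.023 -0.021] theta [-0.028 -0.032 -0.035 -0.038 -0.041 -0.042 -0.042 -0.037 -0.028 -0.017]
ROWS -0.001 -0.002 -0 0.0068 -0.0018 0;-0.004 -0.017 -0 0.0090 -0.0023 0;-0.012 -0.047 -0 0.0084 -0.0022 0;-0.024 -0.092 -0 0.0064 -0.0017 0;-0.038 -0.145 -0 0.0038 -0.0010 0;-0.051 -0.198 -0 0.0014 -0.0004 0;-0.063 -0.243 -0 -0.0004 0.0001 0;-0.071 -0.274 -0 -0.0015 0.0004 0;-0.074 -0.288 -0 -0.0018 0.0005 0;-0.075 -0.29 -0 -0.0015 0.0004 0
```

```bash
python3 -m inch '-.001 -.002 0 .0068 -.0018 0;-.004 -.017 0 .009 -.0023 0;-.012 -.047 0 .0084 -.0022 0;-.024 -.092 0 .0064 -.0017 0;-.038 -.145 0 .0038 -.001 0;-.051 -.198 0 .0014 -.0004 0;-.063 -.243 0 -.0004 .0001 0;-.071 -.274 0 -.0015 .0004 0;-.074 -.288 0 -.0018 .0005 0;-.075 -.29 0 -.0015 .0004 0' | head -2; DW=2 python3 step.py 10 2 -.07
```

```text
clock: 16.65
eef_pos: [0.5418, 0.0761, 0.2459]
dt 0.833 plan 0.833 roll meas -0.0203 plan -0.0207
top meas [0.011 0.942 1.095] pred -0.017 -> [1.0000e-02 1.8600e-01 1.0000e-03 2.3961e+01]
scene meas [0.01  0.97  0.893] pred 0.019 -> [1.3000e-02 1.4900e-01 1.0000e-03 2.3917e+01]
state [1.97000e-02 1.26900e-01 1.10000e-03 2.39167e+01] sd [0.006 0.026 0.001 0.532] q 0.04
phi [ 0.002  0.014  0.017  0.014  0.006 -0.003 -0.011 -0.016 -0.018 -0.017] theta [ 0.024  0.023  0.016  0.005 -0.008 -0.021 -0.029 -0.03  -0.025 -0.016]
ROWS -0.001 -0.003 -0 0.0035 -0.0009 0;-0.005 -0.02 -0 0.0053 -0.0014 0;-0.014 -0.055 -0 0.0058 -0.0015 0;-0.028 -0.108 -0 0.0052 -0.0014 0;-0.044 -0.169 -0 0.0041 -0.0011 0;-0.06 -0.231 -0 0.0027 -0.0007 0;-0.073 -0.284 -0 0.0015 -0.0004 0;-0.083 -0.319 -0 0.0007 -0.0002 0;-0.087 -0.336 -0 0.0004 -0.0001 0;-0.088 -0.339 -0 0.0005 -0.0001 0
```

```bash
python3 -m inch '-.001 -.003 0 .0035 -.0009 0;-.005 -.02 0 .0053 -.0014 0;-.014 -.055 0 .0058 -.0015 0;-.028 -.108 0 .0052 -.0014 0;-.044 -.169 0 .0041 -.0011 0;-.06 -.231 0 .0027 -.0007 0;-.073 -.284 0 .0015 -.0004 0;-.083 -.319 0 .0007 -.0002 0;-.087 -.336 0 .0004 -.0001 0;-.088 -.339 0 .0005 -.0001 0' | head -2; DW=2 python3 step.py 10 2 -.08
```

```text
clock: 17.58
eef_pos: [0.524, 0.008, 0.2459]
dt 0.833 plan 0.833 roll meas -0.0172 plan -0.0172
top meas [-0.018  0.948  1.12 ] pred -0.016 -> [-1.8000e-02  1.1500e-01  1.0000e-03  2.3914e+01]
scene meas [-0.01   0.912  0.539] pred -0.013 -> [-1.4000e-02  8.9000e-02  1.0000e-03  2.3913e+01]
state [-1.05000e-02  6.74000e-02  1.00000e-03  2.39132e+01] sd [0.006 0.026 0.001 0.548] q 0.007
phi [ 0.029  0.046  0.044  0.031  0.014 -0.003 -0.016 -0.024 -0.027 -0.025] theta [-0.015 -0.018 -0.023 -0.03  -0.038 -0.044 -0.047 -0.043 -0.033 -0.02 ]
ROWS -0.001 -0.003 -0 0.0072 -0.0019 0;-0.006 -0.022 -0 0.0098 -0.0025 0;-0.016 -0.063 -0 0.0095 -0.0025 0;-0.032 -0.123 -0 0.0075 -0.0019 0;-0.05 -0.194 -0 0.0048 -0.0013 0;-0.068 -0.264 -0 0.0022 -0.0006 0;-0.084 -0.324 -0 0.0002 -0.0001 0;-0.094 -0.365 -0 -0.0011 0.0003 0;-0.099 -0.384 -0 -0.0015 0.0004 0;-0.1 -0.387 -0 -0.0012 0.0003 0
```

```bash
python3 -m inch '-.001 -.003 0 .0072 -.0019 0;-.006 -.022 0 .0098 -.0025 0;-.016 -.063 0 .0095 -.0025 0;-.032 -.123 0 .0075 -.0019 0;-.05 -.194 0 .0048 -.0013 0;-.068 -.264 0 .0022 -.0006 0;-.084 -.324 0 .0002 -.0001 0;-.094 -.365 0 -.0011 .0003 0;-.099 -.384 0 -.0015 .0004 0;-.1 -.387 0 -.0012 .0003 0' | head -2; DW=2 python3 step.py 10 2 -.09
```

```text
clock: 18.52
eef_pos: [0.5039, -0.0694, 0.2458]
dt 0.833 plan 0.833 roll meas -0.0249 plan -0.0248
top meas [-0.013  0.964  1.061] pred -0.02 -> [-1.4000e-02  1.7500e-01  1.0000e-03  2.3927e+01]
scene meas [-0.008  0.923  0.618] pred -0.006 -> [-9.0000e-03  1.3500e-01  1.0000e-03  2.3914e+01]
state [-3.50000e-03  1.04300e-01  1.00000e-03  2.39145e+01] sd [0.006 0.026 0.002 0.556] q 0.021
phi [ 0.024  0.044  0.044  0.032  0.015 -0.003 -0.017 -0.025 -0.028 -0.027] theta [-0.006 -0.009 -0.015 -0.025 -0.036 -0.045 -0.049 -0.047 -0.036 -0.022]
ROWS -0.001 -0.004 -0 0.0076 -0.0020 0;-0.007 -0.025 -0 0.0106 -0.0027 0;-0.018 -0.071 -0 0.0106 -0.0027 0;-0.036 -0.138 -0 0.0087 -0.0023 0;-0.056 -0.218 -0 0.0061 -0.0016 0;-0.077 -0.297 -0 0.0034 -0.0009 0;-0.094 -0.365 -0 0.0013 -0.0003 0;-0.106 -0.41 -0 0.0000 -0.0000 0;-0.112 -0.432 -0 -0.0005 0.0001 0;-0.113 -0.436 -0 -0.0003 0.0001 0
```

```bash
python3 -m inch '-.001 -.004 0 .0076 -.002 0;-.007 -.025 0 .0106 -.0027 0;-.018 -.071 0 .0106 -.0027 0;-.036 -.138 0 .0087 -.0023 0;-.056 -.218 0 .0061 -.0016 0;-.077 -.297 0 .0034 -.0009 0;-.094 -.365 0 .0013 -.0003 0;-.106 -.41 0 0 0 0;-.112 -.432 0 -.0005 .0001 0;-.113 -.436 0 -.0003 .0001 0' | head -2; DW=3 python3 step.py 8 2
python3 - <<'E'
from h import *
o=get_obs();d=np.array([.5906,-.1858,.0725])-o["eef_pos"];c,s=np.cos(np.radians(-14.5)),np.sin(np.radians(-14.5));print("cradle dx,dy,dz",c*d[0]+s*d[1],-s*d[0]+c*d[1],d[2],o["qpos"].round(0))
E
```

```text
clock: 19.45
eef_pos: [0.4811, -0.1567, 0.2458]
dt 0.833 plan 0.833 roll meas -0.0269 plan -0.0268
top meas [-0.065  0.977  1.253] pred -0.022 -> [-0.064  0.096  0.    23.83 ]
scene meas [-0.052  0.944  0.764] pred -0.061 -> [-0.06   0.057  0.    23.833]
state [-5.80000e-02  1.57000e-02  2.00000e-04  2.38333e+01] sd [0.006 0.026 0.002 0.565] q -0.031
phi [ 0.008  0.023  0.026  0.022  0.016  0.008  0.002 -0.003] theta [-0.064 -0.067 -0.065 -0.06  -0.052 -0.043 -0.033 -0.025]
ROWS 0 0 0 0.0053 -0.0014 0;0 0 0 0.0076 -0.0020 0;0 0 0 0.0081 -0.0021 0;0 0 0 0.0076 -0.0020 0;0 0 0 0.0066 -0.0017 0;0 0 0 0.0054 -0.0014 0;0 0 0 0.0045 -0.0012 0;0 0 0 0.0037 -0.0010 0
cradle dx,dy,dz 0.11315098767499954 -0.0024464779790263867 -0.17338022149323268 [ 34.   7. -23. 109.   5.  65. -95.]
```

```bash
python3 -m inch '0 0 -.006 .0053 -.0014 0;0 0 -.036 .0076 -.002 0;0 0 -.096 .0081 -.0021 0;0 0 -.175 .0076 -.002 0;0 0 -.254 .0066 -.0017 0;0 0 -.314 .0054 -.0014 0;0 0 -.344 .0045 -.0012 0;0 0 -.35 .0037 -.001 0' | head -2; DW=2.5 python3 step.py 8 2
```

```text
clock: 20.22
eef_pos: [0.4799, -0.1546, 0.1736]
dt 0.667 plan 0.667 roll meas -0.0025 plan -0.003
top meas [-0.011  0.973  1.563] pred -0.025 -> [-1.2000e-02  1.1500e-01  0.0000e+00  2.3893e+01]
scene meas [0.    0.895 0.966] pred -0.007 -> [-6.0000e-03  1.1100e-01  1.0000e-03  2.3895e+01]
state [-9.00000e-04  1.07400e-01  5.00000e-04  2.38949e+01] sd [0.006 0.025 0.002 0.556] q 0.002
phi [-0.015 -0.019 -0.018 -0.014 -0.01  -0.006 -0.002  0.001] theta [0.009 0.016 0.019 0.019 0.017 0.014 0.011 0.008]
ROWS 0 0 0 -0.0019 0.0005 0;0 0 0 -0.0026 0.0007 0;0 0 0 -0.0024 0.0006 0;0 0 0 -0.0018 0.0005 0;0 0 0 -0.0012 0.0003 0;0 0 0 -0.0005 0.0001 0;0 0 0 0.0001 -0.0000 0;0 0 0 0.0005 -0.0001 0
```

```bash
python3 -m inch '0 0 -.006 -.0019 .0005 0;0 0 -.036 -.0026 .0007 0;0 0 -.096 -.0024 .0006 0;0 0 -.175 -.0018 .0005 0;0 0 -.254 -.0012 .0003 0;0 0 -.314 -.0005 .0001 0;0 0 -.344 .0001 0 0;0 0 -.35 .0005 -.0001 0' | head -2; sed -i 's/f=grab_frame(n);r=/f=grab_frame(n);pickle.dump((f,o),open("last_%s.pkl"%n,"wb"));r=/' step.py; DW=2.5 python3 step.py 6 2
python3 - <<'E'
from h import *
import pickle
c,s=np.cos(np.radians(-14.5)),np.sin(np.radians(-14.5));d=np.array([.5906,-.1858,.0725])-get_obs()["eef_pos"];print("cradle dx,dy,dz",c*d[0]+s*d[1],-s*d[0]+c*d[1],d[2])
P=[]
for n in("top","scene"):
    f,o=pickle.load(open(f"last_{n}.pkl","rb"));q=proj(f,[.6,-.18,.15])[0].astype(int);k=130 if n=="top" else 140
    x0,y0=q-k//2;print(n,x0,y0,k);P.append(cv2.resize(f["img"][y0:y0+k,x0:x0+k],(400,400),interpolation=cv2.INTER_CUBIC))
cv2.imwrite("pics/i1.png",np.hstack(P))
E
```

```text
clock: 20.98
eef_pos: [0.4807, -0.1554, 0.1048]
dt 0.667 plan 0.667 roll meas 0.0008 plan 0.0007
top meas [-0.007  0.985  1.336] pred 0.008 -> [-7.0000e-03 -6.1000e-02  0.0000e+00  2.3925e+01]
scene meas [-0.     0.846  1.438] pred -0.011 -> [-9.0000e-03 -5.6000e-02  0.0000e+00  2.3912e+01]
state [-1.15000e-02 -5.61000e-02  1.00000e-04  2.39118e+01] sd [0.006 0.026 0.002 0.565] q -0.012
phi [0.012 0.015 0.013 0.01  0.006 0.002] theta [-0.017 -0.021 -0.021 -0.02  -0.017 -0.014]
ROWS 0 0 0 0.0016 -0.0004 0;0 0 0 0.0021 -0.0006 0;0 0 0 0.0019 -0.0005 0;0 0 0 0.0014 -0.0004 0;0 0 0 0.0008 -0.0002 0;0 0 0 0.0002 -0.0001 0
cradle dx,dy,dz 0.11262976771587584 -0.001859880267620486 -0.033714776800999435
top 231 117 130
scene 158 166 140
```

View pics/i1.png

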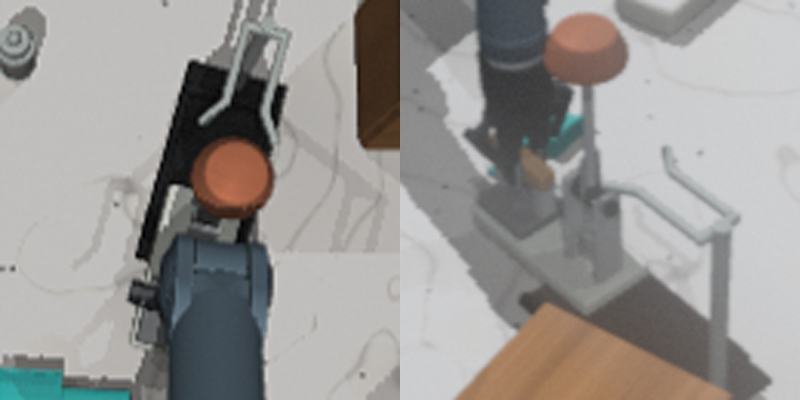

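Left: shade (232,177) before the fork tips (205,120)/(275,145), arm clear. Right: stem upright, foot just before the tray. I'll check alignment by overlaying the believed foot and bar on these same frames.

Run:
```python
from bal import *
g=np.load("g.npy");P=[]
L=[[(-.1,-.046,0),(.1,-.046,0),(.1,.046,0),(-.1,.046,0),(-.1,-.046,0)],[(-.1,-.046,.022),(.1,-.046,.022),(.1,.046,.022),(-.1,.046,.022),(-.1,-.046,.022)],[(-.103,-.011,.101),(-.011,-.011,.101),(-.011,.011,.101),(-.103,.011,.101)]]
for n,x0,y0,k in(("top",255,150,75),("scene",175,190,80)):
    f,o=pickle.load(open(f"last_{n}.pkl","rb"));p,Rl=frame(o);m=400/k
    im=cv2.resize(f["img"][y0:y0+k,x0:x0+k],(400,400),interpolation=cv2.INTER_CUBIC)
    for l in L:
        q=(proj(f,p+(np.array(l)-[g[0],g[1],TZ])@Rl.T)+.5-[x0,y0])*m;cv2.polylines(im,[np.round(q*8).astype(int)],False,(0,255,0),1,cv2.LINE_AA,3)
    P.append(im)
cv2.imwrite("pics/i2.png",np.hstack(P))
```

```text
(no output)
```

View pics/i2.png

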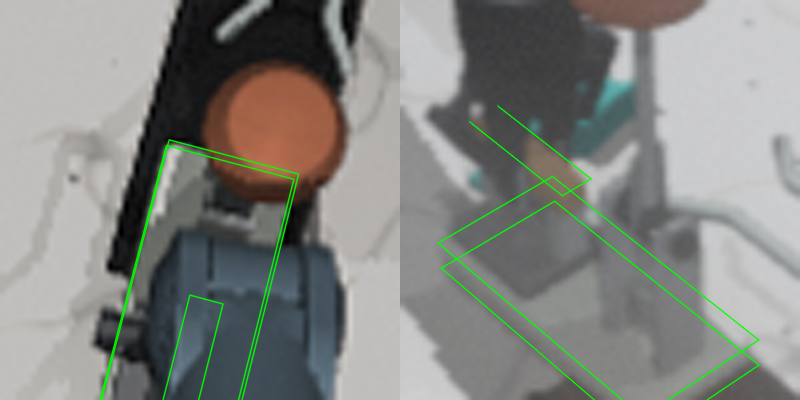

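Overlay: the real foot's left edge in the top panel is around (150,225) against the model at (144,225), so 1 to 1.5 px off. I'll measure the tray and foot edges by intensity profile.

Run:
```python
from bal import *
from scipy.ndimage import map_coordinates
g=np.load("g.npy");f,o=pickle.load(open("last_top.pkl","rb"));p,Rl=frame(o)
im=cv2.cvtColor(f["img"],cv2.COLOR_BGR2GRAY).astype(float)
C=np.load("poses.npz")["C"];c,s=np.cos(C[2]),np.sin(C[2])
def prof(fn,ts):
    q=np.array([proj(f,fn(t))[0] for t in ts]);return map_coordinates(im,[q[:,1],q[:,0]],order=1)
ts=np.arange(.024,.064,.004);print("y",ts.round(3))
for x in(.05,.06,.07,.08,.09): print("foot x",x,prof(lambda t:p+Rl@(np.array([x,t,.022])-[g[0],g[1],TZ]),ts).astype(int))
tt=np.arange(.044,.084,.004);print("y",tt.round(3))
for x in(-.06,-.03,0,.03,.06): print("tray L",x,prof(lambda t:np.array([C[0]+c*x-s*t,C[1]+s*x+c*t,.012]),tt).astype(int))
for x in(.02,.06,.1): print("tray R",x,prof(lambda t:np.array([C[0]+c*x+s*t,C[1]+s*x-c*t,.012]),tt).astype(int))
```

```text
y [0.024 0.028 0.032 0.036 0.04  0.044 0.048 0.052 0.056 0.06 ]
foot x 0.05 [105 104 101 141 193 162  67  17  15  15]
foot x 0.06 [104 104 109 123 189 166  64  19  22  19]
foot x 0.07 [105 118 128 142 189 154  64  24  25  24]
foot x 0.08 [127 130 128 150 189 161  72  26  29  25]
foot x 0.09 [131 128 126 148 192 171  69  22  29  25]
y [0.044 0.048 0.052 0.056 0.06  0.064 0.068 0.072 0.076 0.08  0.084]
tray L -0.06 [164  68   8  16  17  24 164 168 159 171 173]
tray L -0.03 [168  67  23  28  26  41 171 174 169 166 166]
tray L 0 [ 19  26  25  31  28  54 177 185 178 177 178]
tray L 0.03 [ 30  28  22  27  24  71 176 184 191 191 190]
tray L 0.06 [ 18  16  19  25  28  87 179 191 190 190 190]
tray R 0.02 [115 113 113 112 112 110  89  69  91 164 178]
tray R 0.06 [ 97  87  65  48  42  73 145 166 172 176 175]
tray R 0.1 [ 62 127 161 142  55  59 139 152 146 145 152]
```

Foot and tray edges agree to about 1 mm. I'll insert 112 mm along the cradle's +x with a 2 mm lateral trim.

```bash
FX=.04 NOEXEC=1 DW=2 python3 step.py 6 0 -.002|tail -1
```

```text
ROWSX 0.007 -0.002 0 0.0021 -0.0006 0;0.04 -0.013 0 0.0026 -0.0007 0;0.096 -0.03 0 0.0022 -0.0006 0;0.151 -0.047 0 0.0015 -0.0004 0;0.184 -0.058 0 0.0006 -0.0002 0;0.191 -0.06 0 -0.0001 0.0000 0
```

```bash
python3 -m inch '.007 -.002 0 .0021 -.0006 0;.04 -.013 0 .0026 -.0007 0;.096 -.03 0 .0022 -.0006 0;.151 -.047 0 .0015 -.0004 0;.184 -.058 0 .0006 -.0002 0;.191 -.06 0 -.0001 0 0' | head -2; FX=.0726 DW=2 python3 step.py 8 2
```

```text
clock: 21.58
eef_pos: [0.5227, -0.1686, 0.1071]
dt 0.5 plan 0.5 roll meas 0.0 plan -0.0001
top meas [0.003 0.977 0.872] pred -0.014 -> [1.0000e-03 7.4000e-02 1.0000e-03 2.3818e+01]
scene meas [0.028 0.799 2.134] pred 0.005 -> [1.2000e-02 9.2000e-02 1.0000e-03 2.3786e+01]
state [1.65000e-02 9.45000e-02 1.10000e-03 2.37856e+01] sd [0.006 0.023 0.001 0.56 ] q 0.017
phi [-0.022 -0.028 -0.024 -0.018 -0.01  -0.004  0.001  0.003] theta [0.027 0.033 0.033 0.03  0.025 0.019 0.014 0.01 ]
ROWS 0 0 0 -0.0034 0.0009 0;0 0 0 -0.0043 0.0011 0;0 0 0 -0.0038 0.0010 0;0 0 0 -0.0027 0.0007 0;0 0 0 -0.0015 0.0004 0;0 0 0 -0.0006 0.0001 0;0 0 0 0.0001 -0.0000 0;0 0 0 0.0005 -0.0001 0
ROWSX 0.006 -0.001 0 -0.0034 0.0009 0;0.036 -0.009 0 -0.0043 0.0011 0;0.097 -0.025 0 -0.0038 0.0010 0;0.176 -0.045 0 -0.0027 0.0007 0;0.255 -0.066 0 -0.0015 0.0004 0;0.315 -0.081 0 -0.0006 0.0001 0;0.346 -0.089 0 0.0001 -0.0000 0;0.351 -0.091 0 0.0005 -0.0001 0
```

```bash
python3 -m inch '.006 -.001 0 -.0034 .0009 0;.036 -.009 0 -.0043 .0011 0;.097 -.025 0 -.0038 .001 0;.176 -.045 0 -.0027 .0007 0;.255 -.066 0 -.0015 .0004 0;.315 -.081 0 -.0006 .0001 0;.346 -.089 0 .0001 0 0;.351 -.091 0 .0005 -.0001 0' | sed -n '1,2p;4p'; sed -i 's/\.75<r\[1\]<1.25 and r\[2\]<3/(n=="top" or r[1]>.88) and r[2]<3/' step.py; FZ=-.03 DW=2 python3 step.py 7 1
cat > rm.py <<'E'
from h import *
o=get_obs();c,s=np.cos(np.radians(-14.5)),np.sin(np.radians(-14.5));d=np.array([.5906,-.1858,.0725])-o["eef_pos"];R=o["tcp_rot"]
print("cradle dx,dy,dz",(c*d[0]+s*d[1]).round(4),(-s*d[0]+c*d[1]).round(4),d[2].round(4),o["force"].round(1),o["moment"].round(2),R[:,2].round(4),np.degrees(np.arctan2(R[1,0],R[0,0])).round(2))
E
python3 rm.py
```

```text
clock: 22.35
eef_pos: [0.5912, -0.186, 0.1059]
force: [0.2, 0.1, -7.0]
dt 0.667 plan 0.667 roll meas 0.0039 plan 0.0032
top meas [-0.017  0.946  0.846] pred 0.01 -> [-1.7000e-02 -9.7000e-02  0.0000e+00  2.3915e+01]
state [-2.15000e-02 -9.41000e-02  3.00000e-04  2.39147e+01] sd [0.007 0.026 0.001 0.551] q -0.025
phi [ 0.023  0.027  0.023  0.015  0.007  0.001 -0.004] theta [-0.032 -0.036 -0.035 -0.031 -0.025 -0.019 -0.014]
ROWS 0 0 0 0.0030 -0.0008 0;0 0 0 0.0036 -0.0009 0;0 0 0 0.0029 -0.0008 0;0 0 0 0.0017 -0.0005 0;0 0 0 0.0005 -0.0001 0;0 0 0 -0.0005 0.0001 0;0 0 0 -0.0012 0.0003 0
ROWSX 0 0 -0.003 0.0030 -0.0008 0;0 0 -0.022 0.0036 -0.0009 0;0 0 -0.055 0.0029 -0.0008 0;0 0 -0.095 0.0017 -0.0005 0;0 0 -0.128 0.0005 -0.0001 0;0 0 -0.147 -0.0005 0.0001 0;0 0 -0.15 -0.0012 0.0003 0
cradle dx,dy,dz 0.0005 0.0003 -0.0331 [ 0.7  1.  -8. ] [ 0.04  0.27 -0.04] [ 2.0e-04  3.7e-03 -1.0e+00] -14.52
```

```bash
python3 -m inch '0 0 -.003 .003 -.0008 0;0 0 -.022 .0036 -.0009 0;0 0 -.055 .0029 -.0008 0;0 0 -.095 .0017 -.0005 0;0 0 -.128 .0005 -.0001 0;0 0 -.14 -.0005 .0001 0;0 0 -.145 -.0006 .0002 0' | sed -n '1,2p;4p'; python3 -m inch '0 0 -.008 0 0 0;0 0 -.014 0 0 0;0 0 -.018 0 0 0;0 0 -.02 0 0 0'| sed -n '1,2p;4p'; python3 rm.py
```

```text
clock: 22.98
eef_pos: [0.5889, -0.1843, 0.0754]
force: [0.1, 0.4, -7.0]
clock: 23.32
eef_pos: [0.5904, -0.1858, 0.0734]
force: [-1.1, -0.1, -5.2]
cradle dx,dy,dz 0.0002 0.0 -0.0009 [-1.1 -0.1 -5.2] [0.19 0.27 0.1 ] [ 3.e-04 -8.e-04 -1.e+00] -14.49
```

```bash
python3 -m inch '0 0 -.004 0 0 0;0 0 -.004 0 0 0;0 0 -.004 0 0 0'| sed -n '1,2p;4p'; python3 rm.py; python3 -m inch '0 0 -.006 0 0 0;0 0 -.006 0 0 0;0 0 -.006 0 0 0'| sed -n '1,2p;4p'; python3 rm.py
```

```text
clock: 23.57
eef_pos: [0.5906, -0.1858, 0.0729]
force: [-1.8, 0.7, -4.6]
cradle dx,dy,dz 0.0 0.0001 -0.0004 [-1.8  0.7 -4.6] [0.14 0.16 0.04] [ 8.e-04 -1.e-03 -1.e+00] -14.5
clock: 23.82
eef_pos: [0.5906, -0.1859, 0.0726]
force: [-5.3, 1.4, 6.1]
cradle dx,dy,dz -0.0 0.0001 -0.0001 [-5.3  1.4  6.1] [0.3  0.88 0.03] [ 6.0e-04 -1.3e-03 -1.0e+00] -14.5
```

```bash
python3 -m inch '0 0 0 0 0 0;0 0 0 0 0 0;0 0 0 0 0 0;0 0 0 0 0 0;0 0 0 0 0 0;0 0 0 0 0 0' 1 | sed -n '1,2p;4,6p'; python3 rm.py; python3 -m inch '0 0 .08 0 0 0;0 0 .2 0 0 0;0 0 .35 0 0 0;0 0 .5 0 0 0;0 0 .5 0 0 0;0 0 .5 0 0 0' | sed -n '1,2p;4p'; python3 -m inch '-.1 .03 .1 0 0 0;-.3 .08 .2 0 0 0;-.5 .13 .4 0 0 0;-.5 .13 .6 0 0 0;-.5 .13 .6 0 0 0' | sed -n '1,2p;4p'
python3 - <<'E'
from h import *
P=[]
for n in("top","scene"):
    f=grab_frame(n);q=proj(f,[.66,-.2,.15])[0].astype(int);k=100 if n=="top" else 150
    x0,y0=q-k//2;print(n,x0,y0,k);P.append(cv2.resize(f["img"][y0:y0+k,x0:x0+k],(400,400),interpolation=cv2.INTER_CUBIC))
cv2.imwrite("pics/d1.png",np.hstack(P))
E
```

```text
clock: 24.32
eef_pos: [0.5902, -0.1858, 0.0708]
force: [-0.0, -0.2, 0.2]
opening: 0.0852
gripper_force: 0.0
cradle dx,dy,dz 0.0004 0.0001 0.0017 [-0.  -0.2  0.2] [ 0.01 -0.02  0.01] [-1.e-04 -7.e-04 -1.e+00] -14.5
clock: 24.82
eef_pos: [0.5921, -0.1862, 0.1738]
force: [0.4, -0.2, -0.3]
clock: 25.23
eef_pos: [0.4887, -0.1595, 0.2939]
force: [1.4, -0.5, 1.9]
top 252 115 100
scene 166 173 150
```

View pics/d1.png

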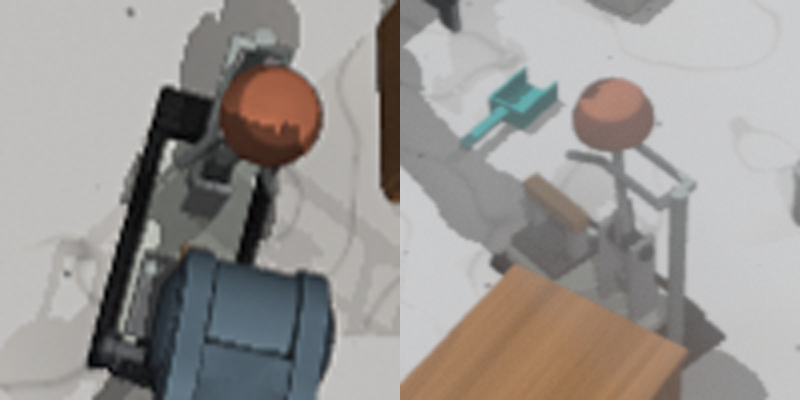

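Left: foot sits between both rims, shade (270,115) over the fork. Right: stem stands in the fork on a prong, foot in the tray. I'll do a numeric check of the foot seating after backing off a bit.

```bash
python3 -m inch '-.1 .5 .2 0 0 0;-.2 .9 .3 0 0 0;-.2 .9 .3 0 0 0;-.2 .9 .3 0 0 0;-.2 .9 .3 0 0 0;-.2 .9 .3 0 0 0;-.2 .9 .3 0 0 0' | sed -n '1,2p'
python3 - <<'E'
from h import *
C=np.load("poses.npz")["C"];c,s=np.cos(C[2]),np.sin(C[2]);P=[]
W=lambda q:np.array([[C[0]+c*x-s*y,C[1]+s*x+c*y,z] for x,y,z in q])
L=[[(-.1,-.046,.028),(.1,-.046,.028),(.1,.046,.028),(-.1,.046,.028),(-.1,-.046,.028)],[(-.103,-.011,.107),(-.011,-.011,.107),(-.011,.011,.107),(-.103,.011,.107),(-.103,-.011,.107)]]
for n,k,ctr in(("top",90,[.62,-.19,.05]),("scene",90,[.6,-.18,.1])):
    f=grab_frame(n);x0,y0=proj(f,ctr)[0].astype(int)-k//2;m=400/k
    im=cv2.resize(f["img"][y0:y0+k,x0:x0+k],(400,400),interpolation=cv2.INTER_CUBIC)
    for l in L: cv2.polylines(im,[np.round((proj(f,W(l))+.5-[x0,y0])*m*8).astype(int)],False,(0,255,0),1,cv2.LINE_AA,3)
    P.append(im)
cv2.imwrite("pics/d2.png",np.hstack(P))
E
```

```text
clock: 25.92
eef_pos: [0.4494, 0.022, 0.3497]
```

View pics/d2.png

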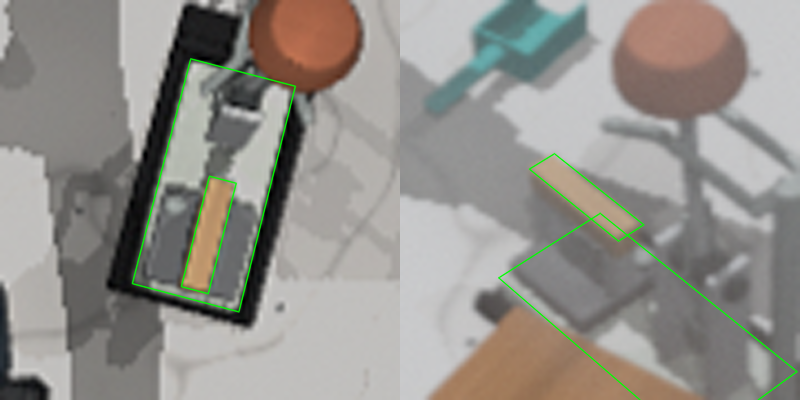

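The docked outline matches the foot and bar in both views: the foot is flat and home, and the robot is clear.

```bash
python3 -c "
from bench import *
print(job_done())"
```

```text
the job is handed in; nothing more can be done
None
```

The lamp is docked flat in the cradle tray with its stem in the fork. I held it balanced in the air for almost five seconds before the carry, and handed the job in at about 26 s of the 72 s with the gripper well clear.

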